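# Hook the sharps tray on the glass-breaking stand and scrape the chips into it

## Robot

A 7-joint arm with a two-finger parallel gripper is mounted at the origin on a cart in front of the work surface, level with it; the furniture and walls round the work are solid. World frame = base frame: x ahead of the robot, y to its left, z up, the work surface at z = 0. Lengths are in mm, angles in rad, forces in N, time in s.
With the tool pointing down it reaches from about 425 to 800 mm from the base axis. Payload 8.3 kg.
Tool frame: the origin (TCP) lies between the finger pads; the fingertips stand bot.tip_extent ahead of it and the grasp point (between the pads) lies 11 mm behind it (bot.tip_extent is the distance from the TCP to the fingertips, in mm); z points along the fingers, y is the line along which they close (so a half turn about z gives the same grasp; the last joint's range is limited). The gripper opens to 85 mm and grips with 20 to 120 N. Pads are 22 mm wide; open, the fingers measure 114 mm over their backs; the gripper's body (76 mm by 85 mm) begins 54 mm behind the grasp point. The pads swing forward as they close: fully open they stand 13 mm farther back than shut.
Start: joints at [-1.298, 0.383, 0.016, 1.37, -0.006, 1.388, -0.046], TCP at [205.901, 590.092, 239.279] pointing down, gripper open.
Joint ranges: [-2.95, 2.95], [-0.25, 2.06], [-1.52, 1.56], [0.18, 2.33], [-1.44, 4.58], [0.02, 2.06], [-3.01, 3.01]. Speed limits (rad/s): [2.39, 2.39, 3.01, 3.01, 3.14, 3.14, 3.14].

## Interface

Orientations are given as a unit quaternion [w, x, y, z].
In Python, from station import bot gives the robot as it stands. The module is installed in compiled form; this text tells all that it offers.
- The arm moves only by the tool servo_tool, never from a script. Its argument "steps" is text: rows parted by semicolons, each of 5 numbers parted by spaces: the shift along the tool's x, y, z in mm, then the turn about the tool's z in degrees, then the opening, from 0 (shut) to 1 (fully open). A call has 1 to 10 rows; each row shifts and turns the commanded pose from where the row before left it, along the tool's axes as they then stand; what a row does not reach is not made up. A row lasts 1/12 s, in which the tool goes at most 41.7 mm and 7.16 degrees, less where a joint would pass 70% of its speed; a pose out of reach is approached as far as the arm can. A call is refused whole if a number of a shift passes 41.7 or a number of a turn 7.16, either way. A call with a gripper value outside its range is refused whole. The fingers move at their own pace and stop on an object; "squeeze" is the grip in N (left out, the last holds). Time passes only in rows, so rows that do not move let the fingers close. It gives the time, the measured TCP pose, the force, the opening and the grip force at its end, in the units of the state.
- bot.state(): the state, without advancing time (a new reading comes with each control period).
- bot.grab_frame(name): name is "scene" or "top" or "wrist"; returns the picture (400x640x3 uint8, red, green, blue); there is no depth.
- bot.camera_model(name): a dict with "intrinsics" (3x3 intrinsics, pixels), "k1" (the pictures are not rectified: a ray, as slopes to the right and down, at radius r is drawn at 1 + k1 r^2 times it, then the intrinsics apply), "cam_to_world" (4x4, takes a point from camera to world coordinates). Camera axes: x right, y up, looking along -z (the intrinsics and any distortion apply to the point x, -y, -z); pixel columns grow to the right and rows downward; lengths in mm; the calibration is good to about 2 mm. A picture is of the moment at which its call begins: read the wrist's pose just before it. camera_model takes no time and is no camera call; for the wrist camera it gives the pose at the moment of the call.
- bot.close_job(): hands the job in; it is judged then, once.
Trained networks look in the newest picture that a camera, given by its name, has taken for a name from the list of things; names that differ only in an ending like _2 or _b are one class to them, and where a whole thing is asked for, a point or a joint stands for the part that bears it (a point fixed in the world has none). Each returns a list of dicts, best first, with "confidence" (0 to 1); they miss things now and then, are a little off and sometimes report something else, mostly with a low value. They report only what shows in the picture. A call takes as long as a camera call. They do not tell look-alikes from the thing itself.
- bot.trace(name, camera): "region" (400x640 bool, what is visible of it) and "bbox" ([left, top, width, height] in pixels, round what is visible of it).
The state is a dict: "time": time; "joint_positions": joint angles; "joint_velocities": joint speeds; "joint_efforts": joint torques, N m; "tcp_pos": TCP position; "ee_rot": TCP orientation; "ft_force": force on the tool from outside, world axes, zero at the start; "ft_torque": the same for the moment, N m; "grip_width": opening from 0.0 (shut) to 1.0 (fully open); "finger_force": force on a finger pad.
Only numpy, scipy, OpenCV 4.12 (cv2) and the standard library are available. Lean on these libraries where they do the work, as an engineer would, in place of code of your own. Each camera call takes 0.05 s, during which the arm holds its last target. There are 200 camera calls.

## Task

Hang the yellow sharps tray on the front of the white glass-breaking stand: tilt it so that the metal strip on its back slips in under the plate's front edge and over the cleat, then let it down level and central until it is fully home, and let go. Then use the blue scraper, never the fingers, to push every green glass chip off the plate into the hung tray, none onto the bench, and leave the scraper standing on the plate. Do not shift the bottle, boxes, rack and flask that stand round about.

Things in the scene. Friction and masses are not known exactly. Their poses are not given: they have to be found in the camera images.
- stand: Fixed glass-breaking stand: white plate on grey side plates, turned up to 12 degrees. Origin: bench level, middle of its width, in the front face of its grey front beam; x to its rear, y left, z up. Plate top z = 160, underside z = 152 mm, x = -34 (open front edge) to 68 mm. Side rails 12 mm high, inner faces y = +-75 mm; rear fence 24 mm high from x = 60 mm.
- plate_front (a point): Middle of the plate's front edge, on its top face (stand frame x = -34, y = 0, z = 160 mm). This edge overhangs the cleat; chips pushed over it fall into the hung tray, whose open top spans from just behind the edge to 63 mm in front of it and y = +-82 mm. Axes those of the stand.
- cleat_edge (a point): Middle of the cleat's upper edge (stand frame x = -23.5, y = 0, z = 126 mm), 26 mm below the plate's underside. Cleat: aluminium, 130 mm wide (y); behind the edge its bevel falls at 60 degrees to the beam (x = 0, z = 88), leaving a V groove; its flat front is at x = -25.7 mm, z = 98 to 124 mm. Below z = 84 mm all is open back to the side plates (x = 0). Axes those of the stand.
- tray_seat (a point): Where the tray's origin is when it hangs fully home: in the stand's frame x = -63, y = 0, z = 88 mm; axes those of the stand.
- tray: Yellow open tray, 75 (x) x 170 (y) x 48 mm high, walls 3 mm, about 0.2 kg, standing on the bench. Origin: middle of its underside; x to its rear, z up. A metal hook strip is on its rear. When home, its rear wall (x = 37.5 mm) lies flat against the cleat's front.
- tray_hook (a point): Lower tip of the tray's aluminium hook strip (tray frame x = 55.5, y = 0, z = 13 mm). The strip, 120 mm wide, 3 mm thick, 36 mm long, slopes down to the rear at 60 degrees from the rear wall's top edge (x = 37.5, z = 44 to 50 mm). Held level it is too tall (35 mm) for the 26 mm gap; with the tray's front dipped 25 to 32 degrees it slips in, then drops behind the cleat as the tray is levelled.
- tray_tab (a point): Grip point on the tray's black grip tab, in the middle of the front wall (tray frame x = -39.5, y = 0, z = 64 mm). The tab is 12 mm thick (x), 32 mm wide (y), upright, from z = 22 to 78 mm, 30 mm above the rim. Axes those of the tray.
- scraper: Blue scraper block, 24 (x) x 80 (y) x 26 mm high with a black rubber foot, 0.14 kg, standing on the bench. Origin: middle of its underside; z up; y along the block. From its top rises a black grip, 14 mm thick and 26 mm wide (y), leaning 25 degrees from upright towards the block's own -x, ending about 82 mm up.
- scraper_grip (a point): Point on the centre line of the scraper's leaning grip, 58 mm above its underside and 16 mm to its -x side. Axes those of the scraper (not leaning).
- wash_bottle: Clear wash bottle with bent nozzle, 74 x 97 x 224 mm, bystander. Origin: middle of its underside.
- tip_box: Dark blue box with purple tray full of clear tips, 90 x 127 x 63 mm, bystander. Origin: middle of its underside.
- flask: Flask wrapped in foil, 70 mm wide, 78 mm high, bystander. Origin: middle of its underside.
- clear_box: Small clear box with lid, 66 x 65 x 49 mm, bystander. Origin: middle of its underside.
- red_rack: Red micro-tube rack, 192 (x) x 64 x 59 mm, bystander. Origin: middle of its underside.
- chip_0: Green glass chip, flat, three-cornered, about 24 mm across, 6.4 mm thick, 10 g, lying loose on the stand's plate. Origin: middle of its underside.
- chip_1: Green glass chip, flat, four-cornered, about 24 mm across, 6.4 mm thick, 10 g, lying loose on the stand's plate. Origin: middle of its underside.
- chip_2: Green glass chip, flat, three-cornered, about 24 mm across, 6.4 mm thick, 10 g, lying loose on the stand's plate. Origin: middle of its underside.
- chip_3: Green glass chip, flat, five-cornered, about 24 mm across, 6.4 mm thick, 10 g, lying loose on the stand's plate. Origin: middle of its underside.
Not all that is in view belongs to the job. Leave any orange look-alike of the scraper alone.

How it is judged (in metres and radians):
On the way, in this order (a step that is already met when the one before it is completed fails the run):
1. the tray hangs fully home on the cleat, level and central, and is let go (x of tray in the frame of stand between -0.068 and -0.058 m and y of tray in the frame of stand between -0.012 and 0.012 m and z of tray in the frame of stand between 0.083 and 0.093 m and angle between the x axis of tray and the x axis of stand, either way round below 0.1 rad and angle between tray's own z axis and vertical below 0.1 rad and contact force between the fingers and tray below 0.2 N), for 0.3 s.
2. all four glass chips lie in the hung tray (x of chip_0 in the frame of tray between -0.038 and 0.038 m and y of chip_0 in the frame of tray between -0.085 and 0.085 m and z of chip_0 in the frame of tray between -0.002 and 0.045 m and x of chip_1 in the frame of tray between -0.038 and 0.038 m and y of chip_1 in the frame of tray between -0.085 and 0.085 m and z of chip_1 in the frame of tray between -0.002 and 0.045 m and x of chip_2 in the frame of tray between -0.038 and 0.038 m and y of chip_2 in the frame of tray between -0.085 and 0.085 m and z of chip_2 in the frame of tray between -0.002 and 0.045 m and x of chip_3 in the frame of tray between -0.038 and 0.038 m and y of chip_3 in the frame of tray between -0.085 and 0.085 m and z of chip_3 in the frame of tray between -0.002 and 0.045 m and x of tray in the frame of stand between -0.068 and -0.058 m and y of tray in the frame of stand between -0.012 and 0.012 m and z of tray in the frame of stand between 0.083 and 0.093 m and angle between the x axis of tray and the x axis of stand, either way round below 0.1 rad and angle between tray's own z axis and vertical below 0.1 rad), for 0.2 s.
At the end, for the whole second after the job is handed in: The tray hangs on the cleat within 6 mm of its home position fore and aft, 5 mm in height and 12 mm sideways, level and square to the stand within about 6 degrees; all four chips lie inside it; the scraper stands upright on the plate between the rails; everything is released and at rest (all of step 2 and contact force between the fingers and tray below 0.2 N and x of scraper in the frame of stand between -0.032 and 0.058 m and y of scraper in the frame of stand between -0.075 and 0.075 m and z of scraper in the frame of stand between 0.155 and 0.166 m and angle between scraper's own z axis and vertical below 0.12 rad and contact force between the fingers and scraper below 0.2 N and linear speed of each of tray, scraper, chip_0, chip_1, chip_2, chip_3 below 0.03 m/s); the robot touches nothing.
It fails at once if a glass chip is touched with the fingers (contact force between the fingers and chip_0 above 0.3 N or contact force between the fingers and chip_1 above 0.3 N or contact force between the fingers and chip_2 above 0.3 N or contact force between the fingers and chip_3 above 0.3 N).
It fails at once if a glass chip falls onto the bench or the floor (height (world z) of any of chip_0, chip_1, chip_2, chip_3 below 0.035 m).
It fails at once if a bystander is moved more than 25 mm or tipped (distance of any of wash_bottle, tip_box, flask, clear_box, red_rack from where it was at the start of the episode above 0.025 m or angle between any of wash_bottle, tip_box, flask, clear_box, red_rack's own z axis and vertical above 0.35 rad).
It also fails if it takes over 72 s, if anything falls off the work surface, if the arm or the gripper's body presses on something with over 40 N, if the wrist force passes 120 N, or if a joint passes its speed limit or range.

## Working session

There is one attempt and no reset: what is moved stays moved. The work goes in short steps, Python scripts to look and compute and a tool call to move; the robot and the scene stay as the last step left them, time stands still between calls to the robot, and variables do not carry over. Pictures are saved under pics/ and viewed, at most 10 in all, crops included, and the job is handed in when it is done.

Besides the shell and the picture viewer there is one more tool, called after "Emit:" by a JSON object that holds its "method" and its "body", one argument or row to a line. servo_tool: Moves the arm, as the interface text tells. Its arguments: {"type":"object","properties":{"steps":{"type":"string"},"squeeze":{"type":"number"}},"required":["steps"]}

```bash
mkdir -p pics
python3 - <<'E'
from station import bot
import cv2
print(bot.state(), bot.tip_extent)
for n in("scene","top"):
    im=bot.grab_frame(n); cv2.imwrite(f"pics/{n}0.png",im[:,:,::-1])
    m=bot.camera_model(n); print(n,m["intrinsics"],m["k1"],m["cam_to_world"].__repr__())
    for t in("stand","tray","tray_tab","scraper","chip_0","chip_1","chip_2","chip_3"):
        for d in bot.trace(t,n): print(t,round(d["confidence"],2),d["bbox"],int(d["region"].sum()))
E
```

```text
{'time': 0.0, 'joint_positions': array([-1.29787132,  0.38424311,  0.01639881,  1.37114793, -0.00630259,
        1.38819772, -0.04646519]), 'joint_velocities': array([ 7.24146892e-05,  1.13761590e-04,  3.14376406e-04,  7.61553717e-04,
       -1.08816962e-03, -8.09566232e-04,  1.96071488e-03]), 'joint_efforts': array([ 1.37838720e-04, -6.27578259e+01,  8.44520163e-01, -3.71823478e+01,
        1.66288752e-02,  1.41538380e-02, -2.06281260e-05]), 'tcp_pos': array([205.78701048, 589.63798886, 238.27877783]), 'ee_rot': array([-1.41947925e-04,  1.67087482e-01,  9.85941594e-01, -9.62822821e-04]), 'ft_force': array([-0.14930144, -0.98282347,  0.06091809]), 'ft_torque': array([-0.03518045,  0.01265971,  0.03489757]), 'finger_force': 0.0, 'grip_width': 1.0001450449222116} 8.0
scene [[516.7490051    0.         325.41927844]
 [  0.         516.7490051  207.74689978]
 [  0.           0.           1.        ]] -0.010177104994733744 array([[ 5.16699408e-01,  6.10447676e-01, -6.00312716e-01,
        -4.08771234e+02],
       [-8.56156216e-01,  3.71901561e-01, -3.58727978e-01,
        -5.97693368e+02],
[... 444 characters left out ...]
       520.83411851 198.41108564]
 [  0.           0.           1.        ]] -0.013207266198630784 array([[-3.31273925e-01,  7.47660310e-01, -5.75553340e-01,
        -4.59704548e+02],
       [-9.43409042e-01, -2.72419778e-01,  1.89121239e-01,
         3.38471332e+02],
       [-1.53936689e-02,  6.05633160e-01,  7.95595067e-01,
         1.50692323e+03],
       [ 0.00000000e+00,  0.00000000e+00,  0.00000000e+00,
         1.00000000e+00]])
stand 0.73 [280.1, 138.6, 55.7, 55.7] 2034
tray 0.73 [369.3, 172.3, 51.0, 42.3] 1168
chip_0 0.36 [367.5, 176.2, 52.2, 40.1] 1215
chip_1 0.36 [367.5, 176.2, 52.2, 40.1] 1215
chip_2 0.36 [367.5, 176.2, 52.2, 40.1] 1215
chip_3 0.36 [367.5, 176.2, 52.2, 40.1] 1215
```

View pics/top0.png

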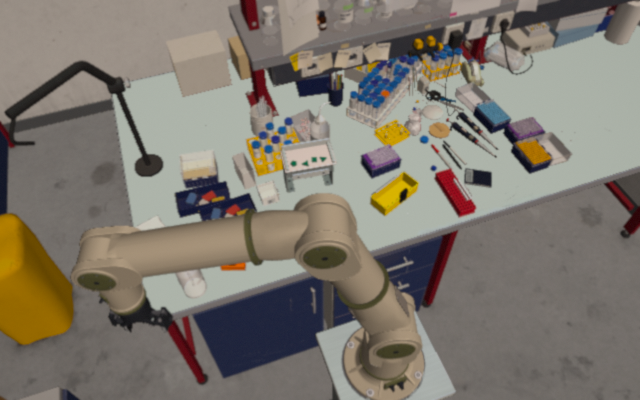

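View pics/scene0.png

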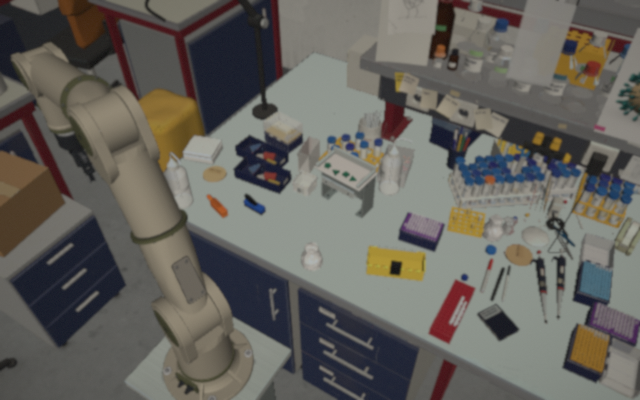

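```bash
cat > h.py <<'E'
import numpy as np, cv2
from scipy.optimize import minimize
from scipy.spatial.transform import Rotation as R
from station import bot
def proj(m,P):
    T=np.linalg.inv(m["cam_to_world"]); p=np.atleast_2d(P)@T[:3,:3].T+T[:3,3]
    s=np.c_[p[:,0],-p[:,1]]/-p[:,2:3]; s=s*(1+m["k1"]*(s**2).sum(1,keepdims=True))
    K=m["intrinsics"]; return s*[K[0,0],K[1,1]]+[K[0,2],K[1,2]]
def ray(m,uv):
    K=m["intrinsics"]; d=(np.atleast_2d(uv)-[K[0,2],K[1,2]])/[K[0,0],K[1,1]]; s=d.copy()
    for _ in range(5): s=d/(1+m["k1"]*(s**2).sum(1,keepdims=True))
    return np.c_[s[:,0],-s[:,1],-np.ones(len(s))]@m["cam_to_world"][:3,:3].T
def onz(m,uv,z):
    r=ray(m,uv); o=m["cam_to_world"][:3,3]; return o+r*((z-o[2])/r[:,2])[:,None]
def box(x0,x1,y0,y1,z0,z1): return np.array([[x,y,z] for x in(x0,x1) for y in(y0,y1) for z in(z0,z1)],float)
def place(P,x,y,a,z=0):
    c,s=np.cos(a),np.sin(a); return P@np.array([[c,s,0],[-s,c,0],[0,0,1]])+[x,y,z]
S=4
def render(m,hulls,pose):
    o=np.zeros((400*S,640*S),np.uint8)
    for h in hulls: cv2.fillConvexPoly(o,cv2.convexHull((proj(m,place(h,*pose))*S+S/2).astype(np.int32)),1)
    return o
def fit(views,hulls,x0,ignore=None):
    """views: list of (model, mask)"""
    V=[(m,cv2.resize(k.astype(np.uint8),None,fx=S,fy=S,interpolation=cv2.INTER_LINEAR)) for m,k in views]
    def c(p):
        e=0
        for m,k in V:
            r=render(m,hulls,p); e+=1-(r&k).sum()/max(1,(r|k).sum())
        return e/len(V)
    b=None
    for a in (0,.3,-.3):
        s=np.array([x0[0],x0[1],x0[2]+a]); q=minimize(c,s,method="Nelder-Mead",options=dict(initial_simplex=np.vstack([s,s+[15,0,0],s+[0,15,0],s+[0,0,.2]]),xatol=.1,fatol=1e-4))
        if b is None or q.fun<b.fun:b=q
    return b.x,b.fun
def hsv(im): return cv2.cvtColor(im,cv2.COLOR_RGB2HSV)
E
python3 - <<'E'
from h import *
ims={n:cv2.imread(f"pics/{n}0.png")[:,:,::-1].copy() for n in("scene","top")}
M={n:bot.camera_model(n) for n in ims}
for n,uv,z in(("scene",(397,265),30),("scene",(345,172),160),("scene",(255,205),13),("scene",(217,205),13),("top",(395,193),30),("top",(309,158),160)):
    print(n,uv,onz(M[n],uv,z).round(0))
E
python3 - <<'E'
import cv2
a=cv2.imread("pics/scene0.png"); t=cv2.imread("pics/top0.png")
A=cv2.resize(a[140:290,200:450],None,fx=3.2,fy=2*1.6,interpolation=cv2.INTER_CUBIC)
cv2.imwrite("pics/c1.png",A)
E
```

```text
scene (397, 265) [[ 528. -289.   30.]]
scene (345, 172) [[682. -18. 160.]]
scene (255, 205) [[523. 237.  13.]]
scene (217, 205) [[456. 347.  13.]]
top (395, 193) [[ 537. -281.   30.]]
top (309, 158) [[691. -11. 160.]]
```

View pics/c1.png

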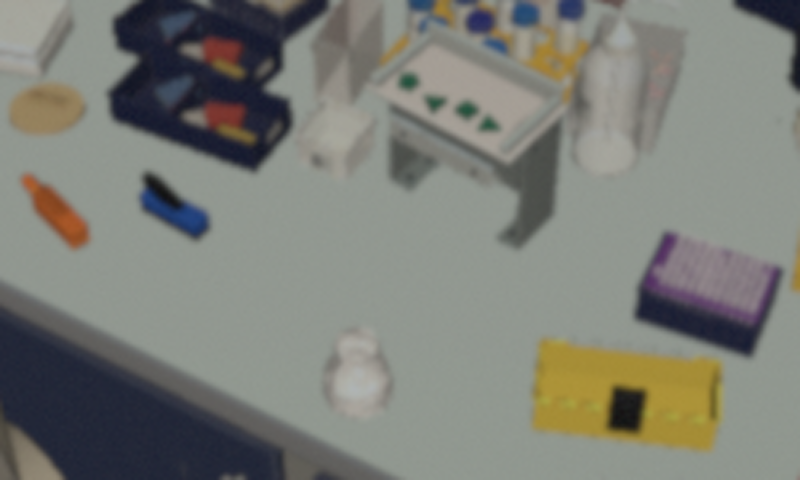

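Run:
```python
from h import *
ims={n:cv2.imread(f"pics/{n}0.png")[:,:,::-1].copy() for n in("scene","top")}
M={n:bot.camera_model(n) for n in ims}
f=onz(M["scene"],[(318.75,166.6),(359.4,190)],160); d=f[1]-f[0]; print("front",f.round(0),np.linalg.norm(d),"yaw",np.degrees(np.arctan2(d[0],-d[1])))
def win(k,b):
    o=np.zeros_like(k); l,t,r,bb=b; o[t:bb,l:r]=k[t:bb,l:r]; return o
tray=[box(-37.5,37.5,-85,85,0,48),box(-45.5,-33.5,-16,16,22,78),box(37.5,55.5,-60,60,13,50)[[0,2,5,7,1,3]]]
V=[]
for n,b in(("scene",(350,235,435,290)),("top",(360,165,425,220))):
    H=hsv(ims[n]); k=((H[...,0]>18)&(H[...,0]<36)&(H[...,1]>110))
    k=cv2.morphologyEx(win(k,b).astype(np.uint8),cv2.MORPH_CLOSE,np.ones((7,7)))
    V.append((M[n],k)); print(n,k.sum())
for vs in(V,V[:1],V[1:]): print("tray",fit(vs,tray[:2],(530,-285,.0)))
H=hsv(ims["scene"]); k=win((H[...,0]>95)&(H[...,0]<130)&(H[...,1]>150),(240,190,272,218)); print(k.sum())
for a in(0,1.5): print("scraper",fit([(M["scene"],k)],[box(-12,12,-40,40,0,26)],(523,230,a)))
u=[(240,190)]
# chips
for n,b in(("scene",(315,150,370,185)),("top",(283,150,333,172))):
    H=hsv(ims[n]); k=win((H[...,0]>60)&(H[...,0]<95)&(H[...,1]>90),b).astype(np.uint8)
    c=cv2.connectedComponentsWithStats(k); 
    for st,ce in zip(c[2][1:],c[3][1:]):
        if st[4]>5: print(n,st[4],onz(M[n],ce,163).round(0))
```

```text
front [[660.  67. 160.]
 [632. -97. 160.]] 166.28566877147716 yaw -9.64014377238219
scene 1472
top 1081
tray (array([ 5.38875818e+02, -2.79533794e+02,  3.98359260e-01]), np.float64(0.11698238367961039))
tray (array([ 5.38411892e+02, -2.78592143e+02,  4.08125387e-01]), np.float64(0.13946806159286818))
tray (array([ 5.42932530e+02, -2.82282428e+02,  3.97865990e-01]), np.float64(0.07396816833018616))
103
scraper (array([ 5.20649403e+02,  2.40335079e+02, -3.36670041e-01]), np.float64(0.5420587396635301))
scraper (array([ 5.20121592e+02,  2.39373180e+02, -3.38583853e-01]), np.float64(0.5431255337318531))
scene 8 [[677.  46. 163.]]
scene 8 [[671. -26. 163.]]
top 9 [[678. -25. 163.]]
top 6 [[671. -54. 163.]]
top 12 [[685.  46. 163.]]
top 7 [[671.   9. 163.]]
```

```bash
cat >> h.py <<'E'
def pose():
    s=bot.state(); q=s["ee_rot"]; r=R.from_quat([q[1],q[2],q[3],q[0]]).as_matrix()
    return s["tcp_pos"], np.degrees(np.arctan2(r[1,1],r[0,1])), r, s
def plan(wps,cur=None,smax=36,amax=7):
    """wps: (x,y,z,tool-y world angle deg,open[,smax]); prints rows as text, 10 per line"""
    p,a,_,_=pose()
    if cur is not None: p,a=np.array(cur[:3],float),cur[3]
    rows=[]
    for w in wps:
        t=np.array(w[:3],float); sm=w[5] if len(w)>5 else smax
        n=max(1,int(np.ceil(np.linalg.norm(t-p)/sm)),int(np.ceil(abs(w[3]-a)/amax)))
        for i in range(n):
            d=(t-p)/(n-i); da=(w[3]-a)/(n-i)
            th=np.radians(a); ty=np.array([np.cos(th),np.sin(th),0]); tx=np.array([-ty[1],ty[0],0])
            s=np.round([d@tx,d@ty,-d[2]],0 if np.abs(d).max()>12 else 1); k=round(-da,1)
            rows.append("%g %g %g %g %g"%(*s,k,w[4])); p=p+s[0]*tx+s[1]*ty-[0,0,s[2]]; a=a-k
    for i in range(0,len(rows),10): print("; ".join(rows[i:i+10]))
    print("end",p.round(1),round(a,1))
E
python3 - <<'E'
from h import *
print(pose()[2].round(3),pose()[1])
plan([(400,430,330,40,1),(560,60,350,-30,1),(500,-270,300,-67,1)])
E
```

```text
[[-0.944  0.329 -0.   ]
 [ 0.329  0.944  0.   ]
 [ 0.     0.    -1.   ]] 70.76376138381748
-30 -11 -11 3.8 1; -30 -9 -11 3.9 1; -31 -7 -11 3.8 1; -31 -5 -12 3.9 1; -31 -3 -11 3.8 1; -31 -0 -12 3.9 1; -31 2 -11 3.8 1; -32 3 -12 3.9 1; -32 -10 -2 5.8 1; -33 -6 -2 5.8 1
-33 -3 -2 5.8 1; -34 1 -2 5.8 1; -33 4 -1 5.8 1; -33 7 -2 5.9 1; -32 11 -1 5.8 1; -31 14 -2 5.9 1; -29 17 -1 5.8 1; -27 19 -2 5.9 1; -25 22 -1 5.8 1; -23 25 -2 5.9 1
-32 11 5 3.7 1; -31 13 5 3.7 1; -30 15 5 3.7 1; -29 17 5 3.7 1; -27 19 5 3.7 1; -26 21 5 3.7 1; -25 23 5 3.7 1; -23 24 5 3.7 1; -22 25 5 3.7 1; -20 27 5 3.7 1
end [ 499.9 -269.9  300.3] -67.0
```

Emit:
{"method": "servo_tool", "body": {
  "steps": "-30 -11 -11 3.8 1; -30 -9 -11 3.9 1; -31 -7 -11 3.8 1; -31 -5 -12 3.9 1; -31 -3 -11 3.8 1; -31 0 -12 3.9 1; -31 2 -11 3.8 1; -32 3 -12 3.9 1; -32 -10 -2 5.8 1; -33 -6 -2 5.8 1"
}}

```text
time: 1.73
tcp_pos: [427.5, 366.9, 334.8]
ee_rot: [0.0, 0.514, 0.858, 0.0]
ft_force: [-0.4, 0.7, 0.5]
grip_width: 1.001
finger_force: 0.0
```

Emit:
{"method": "servo_tool", "body": {
  "steps": "-33 -3 -2 5.8 1; -34 1 -2 5.8 1; -33 4 -1 5.8 1; -33 7 -2 5.9 1; -32 11 -1 5.8 1; -31 14 -2 5.9 1; -29 17 -1 5.8 1; -27 19 -2 5.9 1; -25 22 -1 5.8 1; -23 25 -2 5.9 1"
}}

```text
time: 2.57
tcp_pos: [560.2, 58.4, 350.6]
ee_rot: [-0.0, 0.867, 0.498, 0.0]
ft_force: [1.0, 0.8, 0.8]
grip_width: 1.0
finger_force: 0.0
```

Emit:
{"method": "servo_tool", "body": {
  "steps": "-32 11 5 3.7 1; -31 13 5 3.7 1; -30 15 5 3.7 1; -29 17 5 3.7 1; -27 19 5 3.7 1; -26 21 5 3.7 1; -25 23 5 3.7 1; -23 24 5 3.7 1; -22 25 5 3.7 1; -20 27 5 3.7 1"
}}

```text
time: 3.4
tcp_pos: [499.4, -271.3, 300.4]
ee_rot: [-0.0, 0.98, 0.198, 0.0]
ft_force: [0.9, -0.1, -0.5]
grip_width: 1.0
finger_force: 0.0
```

Run:
```python
from h import *
p,a,r,s=pose(); print(s["time"],p,a,s["joint_positions"].round(2))
m=bot.camera_model("wrist"); im=bot.grab_frame("wrist"); cv2.imwrite("pics/w1.png",im[:,:,::-1]); np.save("pics/w1.npy",m,allow_pickle=True)
print(m)
```

```text
3.4 [ 499.44706295 -271.25112022  300.37235827] -67.18893816127519 [-0.22  0.3   0.86  1.45 -0.23  1.49 -0.54]
{'intrinsics': array([[313.90446406,   0.        , 318.56723893],
       [  0.        , 313.90446406, 198.75817682],
       [  0.        ,   0.        ,   1.        ]]), 'k1': -0.009543422438019934, 'cam_to_world': array([[ 3.88958569e-01,  8.80454224e-01,  2.71130209e-01,
         5.68377700e+02],
       [-9.21254957e-01,  3.71498288e-01,  1.15231617e-01,
        -2.43682256e+02],
       [ 7.31755597e-04, -2.94600374e-01,  9.55620261e-01,
         4.36259953e+02],
       [ 0.00000000e+00,  0.00000000e+00,  0.00000000e+00,
         1.00000000e+00]])}
```

View pics/w1.png

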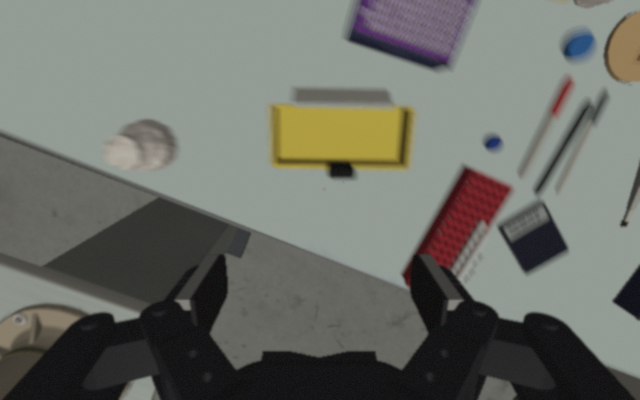

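```bash
cat >> h.py <<'E'
TRAY=[box(-37.5,37.5,-85,85,0,48)]
def ymask(im,b=None):
    H=hsv(im); k=((H[...,0]>15)&(H[...,0]<36)&(H[...,1]>100)).astype(np.uint8)
    n,l,st,_=cv2.connectedComponentsWithStats(k); 
    return (l==1+np.argmax(st[1:,4])).astype(np.uint8)
E
python3 - <<'E'
from h import *
im=cv2.imread("pics/w1.png")[:,:,::-1].copy(); m=np.load("pics/w1.npy",allow_pickle=True).item()
k=ymask(im); print(k.sum(),cv2.boundingRect(k))
x,e=fit([(m,k)],TRAY,(540,-280,.4)); print("tray",x,np.degrees(x[2]),e)
print("tab",place(np.array([[-39.5,0,64.]]),*x))
print(onz(m,[(342,164)],78))
t=place(np.array([[-39.5,0,64.]]),*x)[0]; a=np.degrees(x[2])-90
# grasp point is 11 behind TCP => TCP z = 64-11
plan([(t[0],t[1],150,a,1),(t[0],t[1],70,a,1,25),(t[0],t[1],55,a,1,8)])
E
```

```text
8203 (272, 105, 141, 65)
tray [ 5.40287181e+02 -2.85374637e+02  3.81927945e-01] 21.88285933280125 0.06478013494967982
tab [[ 503.63324311 -300.0966901    64.        ]]
[[ 515.96089605 -295.47917725   78.        ]]
-0 5 30 0 1; -0 5 30 0 1; -0 4 30 0.1 1; -0 5 30 0 1; -1 4 30 0.1 1; 0 0 20 -0 1; 0 0 20 -0 1; 0 0 20 -0 1; 0 0 20 -0 1; 0.1 0 7.3 -0 1
0 0 7.3 -0 1
end [ 503.6 -300.1   55. ] -68.2
```

Emit:
{"method": "servo_tool", "body": {
  "steps": "0 5 30 0 1; 0 5 30 0 1; 0 4 30 0.2 1; 0 5 30 0.4 1; -1 4 30 0.4 1; 0 0 20 0 1; 0 0 20 0 1; 0 0 20 0 1; 0 0 20 0 1; 0 0 8 0 1"
}}

```text
time: 4.28
tcp_pos: [506.8, -290.4, 59.6]
ee_rot: [-0.001, 0.982, 0.191, -0.001]
ft_force: [-0.5, 1.0, -0.8]
grip_width: 1.004
finger_force: 0.0
```

Run:
```python
from h import *
p,a,r,s=pose(); print(s["time"],p,a,s["ft_force"])
m=bot.camera_model("wrist"); im=bot.grab_frame("wrist"); cv2.imwrite("pics/w2.png",im[:,:,::-1]); np.save("pics/w2.npy",m,allow_pickle=True)
print(proj(m,place(np.array([[-39.5,0,78],[-45.5,-16,78],[-45.5,16,78],[-37.5,-85,48],[-37.5,85,48],[37.5,-85,48],[37.5,85,48]]),540.3,-285.4,.382)).round(0).tolist())
```

```text
4.2833 [ 506.82691697 -290.35235431   59.64159494] -68.00815348094571 [-0.48650269  1.04684667 -0.82409326]
[[333.0, 297.0], [369.0, 309.0], [296.0, 309.0], [493.0, 260.0], [169.0, 259.0], [520.0, 112.0], [146.0, 110.0]]
```

View pics/w2.png

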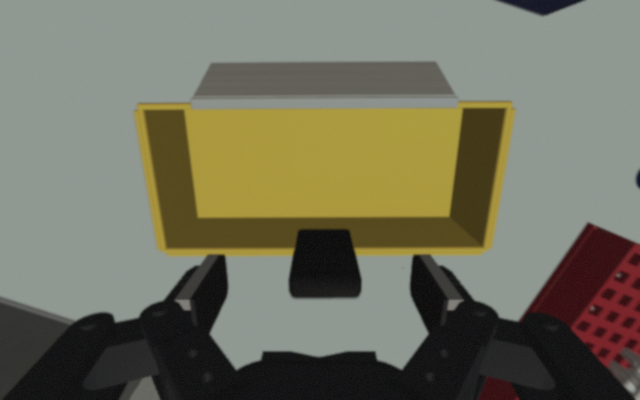

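Emit:
{"method": "servo_tool", "body": {
  "steps": "-3 4 -2 0 1; 0 0 0 0 0; 0 0 0 0 0; 0 0 0 0 0; 0 0 0 0 0; 0 0 0 0 0",
  "squeeze": 60
}}

```text
time: 4.83
tcp_pos: [507.1, -296.3, 65.3]
ee_rot: [0.0, 0.982, 0.191, 0.001]
ft_force: [-0.0, 1.4, 1.3]
grip_width: 0.358
finger_force: 59.6
```

Emit:
{"method": "servo_tool", "body": {
  "steps": "0 0 0 0 0; 0 0 -10 0 0; 0 0 -20 0 0; 0 0 -30 0 0; 0 0 -30 0 0; 0 0 -30 0 0; 0 0 0 0 0; 0 0 0 0 0"
}}

```text
time: 5.5
tcp_pos: [507.4, -296.9, 186.5]
ee_rot: [0.001, 0.982, 0.19, 0.002]
ft_force: [-0.1, 1.0, -3.2]
grip_width: 0.36
finger_force: 59.8
```

Run:
```python
from h import *
p,a,r,s=pose(); print(s["time"],p,a,s["ft_force"],s["grip_width"])
m=bot.camera_model("wrist"); im=bot.grab_frame("wrist"); cv2.imwrite("pics/w3.png",im[:,:,::-1]); np.save("pics/w3.npy",m,allow_pickle=True)
```

```text
5.5 [ 507.3709383  -296.92942545  186.50352368] -68.0406612721258 [-0.08577311  0.991133   -3.18828731] 0.3602202471000293
```

View pics/w3.png

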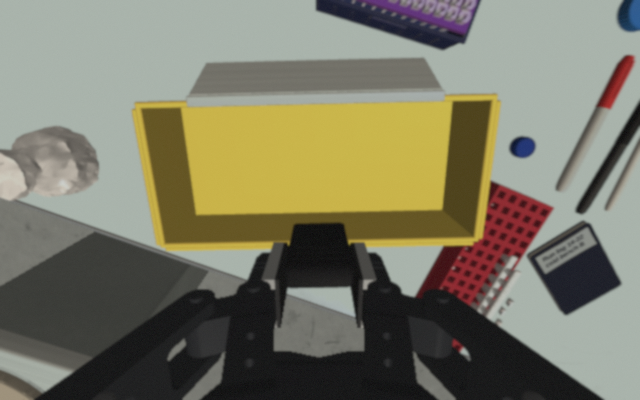

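```bash
cat >> h.py <<'E'
def pnp(m,obj,uv):
    """pose of object in world from pixel points: R,t"""
    K=m["intrinsics"]; dist=np.array([m["k1"],0,0,0,0])
    ok,rv,tv=cv2.solvePnP(np.array(obj,float),np.array(uv,float),K,dist,flags=cv2.SOLVEPNP_SQPNP)
    ok,rv,tv=cv2.solvePnP(np.array(obj,float),np.array(uv,float),K,dist,rv,tv,True)
    e=cv2.projectPoints(np.array(obj,float),rv,tv,K,dist)[0][:,0]-uv
    C=m["cam_to_world"]; F=np.diag([1,-1,-1.]); Rw=C[:3,:3]@F@cv2.Rodrigues(rv)[0]; t=C[:3,:3]@F@tv[:,0]+C[:3,3]
    return Rw,t,np.abs(e).max()
E
python3 - <<'E'
from h import *
m=np.load("pics/w3.npy",allow_pickle=True).item()
Rw,t,e=pnp(m,[(37.5,85,48),(37.5,-85,48),(-37.5,85,48),(-37.5,-85,48),(55.5,60,13),(55.5,-60,13)],[(135,104),(498,95),(162,245),(475,243),(207,64),(425,59)])
print(e,t,R.from_matrix(Rw).as_euler("ZYX",degrees=True))
p,a,r,s=pose(); print("tab in tool",r.T@(Rw@[-39.5,0,64]+t-p), "hooktip in tool",r.T@(Rw@[55.5,0,13]+t-p))
E
```

```text
1.379857897811462 [ 545.22651201 -282.79365118  120.32655956] [23.29889032 -2.55234638 -1.93064624]
tab in tool [-1.58488328  0.86618953  2.22390434] hooktip in tool [95.57044883  0.32571785 48.9844575 ]
```

Run:
```python
from h import *
plan([(507,-240,250,-75,0),(500,8,290,-101,0)],smax=33)
```

```text
7 -17 -22 2.3 0; 6 -18 -22 2.3 0; 6 -18 -21 2.4 0; 7 -30 -5 3.2 0; 6 -31 -5 3.3 0; 4 -31 -5 3.2 0; 2 -31 -5 3.3 0; 0 -31 -5 3.2 0; -2 -31 -5 3.3 0; -3 -30 -5 3.2 0
-5 -31 -5 3.3 0
end [500.    8.4 289.7] -101.0
```

Emit:
{"method": "servo_tool", "body": {
  "steps": "7 -17 -22 2.3 0; 6 -18 -22 2.3 0; 6 -18 -21 2.4 0; 7 -30 -5 3.2 0; 6 -31 -5 3.3 0; 4 -31 -5 3.2 0; 2 -31 -5 3.3 0; 0 -31 -5 3.2 0; -2 -31 -5 3.3 0; -3 -30 -5 3.2 0"
}}

```text
time: 6.38
tcp_pos: [499.6, -21.2, 283.1]
ee_rot: [0.0, 0.998, -0.069, -0.001]
ft_force: [0.2, -0.5, -3.0]
grip_width: 0.358
finger_force: 60.2
```

Emit:
{"method": "servo_tool", "body": {
  "steps": "-5 -31 -5 3.3 0; 0 0 0 0 0; 0 0 0 0 0"
}}

```text
time: 6.63
tcp_pos: [499.3, 11.0, 287.9]
ee_rot: [0.0, 0.996, -0.093, -0.001]
ft_force: [-0.4, -0.6, -1.4]
grip_width: 0.355
finger_force: 60.1
```

Run:
```python
from h import *
p,a,r,s=pose(); print(s["time"],p,a,s["ft_force"],s["grip_width"],s["joint_positions"].round(2))
m=bot.camera_model("wrist"); im=bot.grab_frame("wrist"); cv2.imwrite("pics/w4.png",im[:,:,::-1]); np.save("pics/w4.npy",m,allow_pickle=True)
```

```text
6.6333 [499.30247935  10.96260954 287.93279825] -100.72450195533787 [-0.44597795 -0.58024348 -1.38266485] 0.3551752522921187 [-0.83  0.1   0.82  1.65 -0.07  1.43 -1.77]
```

View pics/w4.png

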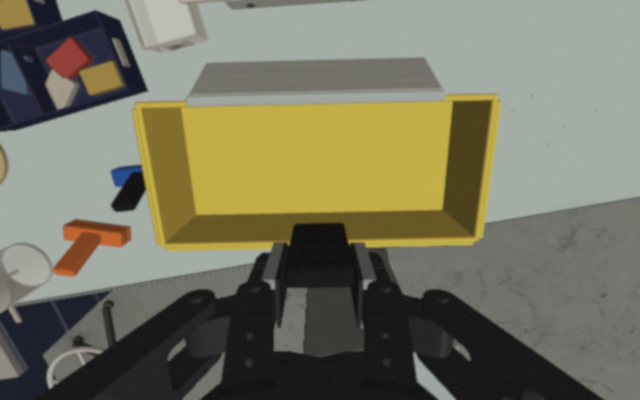

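Emit:
{"method": "servo_tool", "body": {
  "steps": "10 0 -14 0 0; 10 0 -14 0 0; 10 0 -14 0 0; 0 0 0 0 0; 0 0 0 0 0"
}}

```text
time: 7.1
tcp_pos: [529.5, 0.7, 330.6]
ee_rot: [0.001, 0.995, -0.098, -0.0]
ft_force: [-0.4, -0.5, -2.0]
grip_width: 0.358
finger_force: 60.2
```

Run:
```python
from h import *
p,a,r,s=pose(); print(s["time"],p,a)
m=bot.camera_model("wrist"); im=bot.grab_frame("wrist"); cv2.imwrite("pics/w5f.png",im[:,:,::-1]); np.save("pics/w5.npy",m,allow_pickle=True)
c=im[0:105,200:460]; cv2.imwrite("pics/w5.png",cv2.resize(c[:,:,::-1],None,fx=3,fy=3,interpolation=cv2.INTER_CUBIC))
print(proj(m,[(660,67,160),(632,-97,160)]))
```

```text
7.1 [529.50518355   0.70685187 330.60303128] -101.19753175871878
[[215.46499645  55.34899856]
 [401.15209869  50.29778918]]
```

View pics/w5.png

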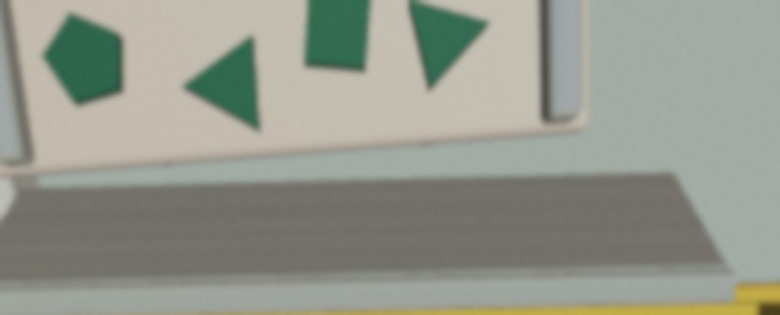

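Run:
```python
from h import *
m=np.load("pics/w5.npy",allow_pickle=True).item()
f=lambda c,z: onz(m,[(u/3+200-1/3,v/3-1/3) for u,v in c],z)
e=f([(585,126),(40,173)],160); d=e[0]-e[1]; yaw=np.degrees(np.arctan2(d[0],-d[1])); print(e.round(1),np.linalg.norm(d),"yaw",-yaw)
rl=f([(30,158),(543,120)],160); print(rl.round(1),np.linalg.norm(rl[0]-rl[1]), "mid",rl.mean(0))
a=np.radians(-yaw); X=np.array([np.cos(a),np.sin(a)]); Y=np.array([-X[1],X[0]])
# origin: along Y from rails mid; along X from edge
o=((e.mean(0)[:2]@X)+34)*X+(rl.mean(0)[:2]@Y)*Y; print("stand origin",o,"yaw",-yaw)
ch=f([(85,60),(235,85),(338,30),(445,40)],166)[:,:2]-o; print("chips stand xy",np.c_[ch@X,ch@Y].round(0).tolist())
im=cv2.imread("pics/w5f.png")[:,:,::-1].copy()
# tray pose rel tool from earlier corners: check hook tip in this image
p,_,r,s=pose(); print("tool x axis vs stand deg", np.degrees(np.arctan2(r[1,0],r[0,0]))+yaw)
```

```text
[[640.1 -92.2 160. ]
 [658.9  69.6 160. ]] 162.90323134734425 yaw 6.612939955692944
[[663.4  71.4 160. ]
 [644.1 -80.2 160. ]] 152.80267303528916 mid [653.73552374  -4.4002611  160.        ]
stand origin [682.5170502   -1.06353752] yaw 6.612939955692944
chips stand xy [[7.0, 47.0], [-12.0, 9.0], [-8.0, -23.0], [-20.0, -52.0]]
tool x axis vs stand deg -17.775131235033044
```

```bash
cat >> h.py <<'E'
SA=np.radians(-7.0); SX=np.array([np.cos(SA),np.sin(SA)]); SY=np.array([-SX[1],SX[0]])
E
python3 - <<'E'
from h import *
m=np.load("pics/w5.npy",allow_pickle=True).item()
f=lambda c,z: onz(m,[(u/3+200-1/3,v/3-1/3) for u,v in c],z)[:,:2]
e=f([(585,126),(40,173)],160); rl=f([(30,158),(543,120)],160)
print(e@SX,rl@SX,rl@SY)
o=((e@SX).mean()+34)*SX+(rl@SY).mean()*SY; print("O",o)
ch=f([(85,60),(235,85),(338,30),(445,40)],166)-o; print("chips",np.c_[ch@SX,ch@SY].round(0).tolist())
Rw,t,er=pnp(m,[(37.5,60,50),(37.5,-60,50),(58.1,60,14.5),(58.1,-60,14.5)],np.array([(-20,280),(733,270),(-1,188),(675,174)])/3+[200-1/3,-1/3])
# held tray by rel pose from w3
p,a,r,s=pose(); print(p,a, "yaw tool-stand",a+90-np.degrees(SA))
E
```

```text
[646.5544209  645.45394102] [649.76234583 649.03552458] [151.70332903  -1.0976154 ]
O [684.11264263  -8.13010231]
chips [[-7.0, 55.0], [-17.0, 13.0], [-5.0, -18.0], [-9.0, -48.0]]
[528.91121547   1.15810472 330.07937713] -101.16207143660615 yaw tool-stand -4.162071436606155
```

```bash
cat >> h.py <<'E'
SO=np.array([684.1,-8.1])
def W(x,y): return tuple(SO+x*SX+y*SY)
def instand(p): d=np.asarray(p)[:2]-SO; return np.array([d@SX,d@SY,p[2]])
E
python3 - <<'E'
from h import *
p,a,_,_=pose(); print(instand(p))
A=-97.8
plan([(*W(-88.6,0),255,A,0),(*W(-88.6,0),240,A,0,6)],smax=30)
A=-97.8
plan([(*W(x,0),z,A,0,9) for x,z in((-94,232.6),(-99.2,226.9),(-104,220.8),(-107.7,214.2),(-112.8,203),(-115,196.5))],cur=(*W(-88.6,0),238,A))
E
```

```text
[-155.16031001   -9.72365906  330.07937713]
16 -4 19 -0.8 0; 17 -3 19 -0.9 0; 16 -3 19 -0.8 0; 17 -3 18 -0.9 0; -0 -0 5 0 0; -0 -0 5 0 0; -0 -0.1 5.1 0 0
end [596.2   2.7 240. ] -97.8
-5.4 0.1 5.4 -0 0; -5.2 0 5.7 -0 0; -4.8 0.1 6.1 -0 0; -3.7 0.1 6.6 -0 0; -2.5 0 5.6 -0 0; -2.6 0 5.6 -0 0; -2.2 0.1 6.5 -0 0
end [570.    5.9 196.5] -97.8
```

Emit:
{"method": "servo_tool", "body": {
  "steps": "16 -4 19 -0.8 0; 17 -3 19 -0.9 0; 16 -3 19 -0.8 0; 17 -3 18 -0.9 0; 0 0 5 0 0; 0 0 3 0 0; 0 0 0 0 0; 0 0 0 0 0",
  "squeeze": 45
}}

```text
time: 7.82
tcp_pos: [596.1, 3.6, 248.9]
ee_rot: [-0.0, 0.998, -0.067, 0.0]
ft_force: [-0.7, 0.2, -1.2]
grip_width: 0.357
finger_force: 60.2
```

Emit:
{"method": "servo_tool", "body": {
  "steps": "0 0 3 0 0; 0 0 3 0 0; 0 0 3 0 0; 0 0 2 0 0; 0 0 0 0 0"
}}

```text
time: 8.23
tcp_pos: [596.6, 4.3, 237.4]
ee_rot: [-0.0, 0.998, -0.067, -0.0]
ft_force: [-0.8, -0.5, 1.4]
grip_width: 0.358
finger_force: 60.5
```

Run:
```python
from h import *
p,a,_,s=pose(); print(instand(p),a,s["ft_force"],s["ft_torque"])
```

```text
[-88.3478888    1.60596497 237.36920888] -97.62963635071947 [-0.77392886 -0.49878539  1.3955982 ] [ 0.10409397  0.14815733 -0.00708184]
```

Emit:
{"method": "servo_tool", "body": {
  "steps": "-5 0 6 0 0; -5 0 6 0 0; -5 0 6 0 0; -4 0 6.5 0 0; -2.5 0 5.6 0 0"
}}

```text
time: 8.65
tcp_pos: [574.8, 7.0, 208.7]
ee_rot: [-0.001, 0.998, -0.067, 0.0]
ft_force: [-12.0, 1.8, 16.6]
grip_width: 0.355
finger_force: 66.9
```

Emit:
{"method": "servo_tool", "body": {
  "steps": "-2.6 0 5.6 0 0; -2 0 6 0 0; 0 0 0 0 0; 0 0 0 0 0"
}}

```text
time: 8.98
tcp_pos: [569.7, 7.7, 196.2]
ee_rot: [-0.0, 0.998, -0.066, -0.001]
ft_force: [-11.0, 1.2, 10.5]
grip_width: 0.361
finger_force: 68.1
```

```bash
cat >> h.py <<'E'
def tilt(save):
    """fit pitch (deg, front dip +) and shift of the held tray from the wrist picture"""
    m=bot.camera_model("wrist"); p,a,r,s=pose(); im=bot.grab_frame("wrist"); cv2.imwrite(f"pics/{save}.png",im[:,:,::-1]); np.save(f"pics/{save}.npy",m,allow_pickle=True)
    k=ymask(im); k=cv2.resize(k,None,fx=S,fy=S)
    def rm(q):
        th=np.radians(q[0]); P=TRAY[0]-[-38,0,66]; P=np.c_[P[:,0]*np.cos(th)-P[:,2]*np.sin(th),P[:,1],P[:,0]*np.sin(th)+P[:,2]*np.cos(th)]
        ya=np.radians(a+91.3); P=place(P,0,0,ya)+p+np.array([np.cos(ya),np.sin(ya),0])*q[1]+[0,0,q[2]]
        o=np.zeros_like(k); cv2.fillConvexPoly(o,cv2.convexHull((proj(m,P)*S+S/2).astype(np.int32)),1); return o
    c=lambda q:1-(rm(q)&k).sum()/(rm(q)|k).sum()
    b=min((minimize(c,[t,0,0],method="Nelder-Mead",options=dict(initial_simplex=[[t,0,0],[t+8,0,0],[t,4,0],[t,0,4]],xatol=.1,fatol=1e-4)) for t in(0,15,30)),key=lambda b:b.fun)
    print("tilt",b.x.round(1),"cost",round(b.fun,3)); return b.x
E
python3 - <<'E'
from h import *
p,a,_,s=pose(); print(s["time"],instand(p),a,s["ft_force"])
tilt("w6")
E
```

```text
8.9833 [-115.48570076    1.73347464  196.21673002] -97.6242171732701 [-10.99365076   1.1707431   10.50852725]
tilt [37.7 -0.8 -0.7] cost 0.32
```

Emit:
{"method": "servo_tool", "body": {
  "steps": "-5 0 -8 0 0; -8 0 -10 0 0; -10 0 -5 0 0; -10 0 0 0 0; 0 0 0 0 0; 0 0 0 0 0"
}}

```text
time: 9.53
tcp_pos: [538.1, 12.2, 218.9]
ee_rot: [-0.0, 0.998, -0.066, 0.0]
ft_force: [0.4, 0.4, -2.7]
grip_width: 0.362
finger_force: 66.6
```

```bash
cat >> h.py <<'E'
STRIP=np.array([[37.5,y,z] for y in(-60,60) for z in(44,50)]+[[x,y,z] for y in(-60,60) for x,z in((55.5,13),(58.1,14.5))],float)
TAB=box(-45.5,-33.5,-16,16,22,78)
def tilt2(save,fresh=True):
    if fresh:
        m=bot.camera_model("wrist"); p,a,r,s=pose(); im=bot.grab_frame("wrist"); cv2.imwrite(f"pics/{save}.png",im[:,:,::-1]); np.save(f"pics/{save}.npy",dict(m=m,p=p,a=a),allow_pickle=True)
    else:
        q=np.load(f"pics/{save}.npy",allow_pickle=True).item(); m,p,a=q["m"],q["p"],q["a"]; im=cv2.imread(f"pics/{save}.png")[:,:,::-1].copy()
    k=cv2.resize(ymask(im),None,fx=S,fy=S); g=np.ones_like(k); g[250*S:,:]=0; g[200*S:,220*S:410*S]=0
    def rm(q):
        th=np.radians(q[0]); ya=np.radians(a+91.3); o=np.zeros_like(k)
        for h,v in((TRAY[0],1),(STRIP,0),(TAB,0)):
            P=h-[-38,0,66]; P=np.c_[P[:,0]*np.cos(th)-P[:,2]*np.sin(th),P[:,1],P[:,0]*np.sin(th)+P[:,2]*np.cos(th)]
            P=place(P,0,0,ya)+p+np.array([np.cos(ya),np.sin(ya),0])*q[1]+[0,0,q[2]]
            cv2.fillConvexPoly(o,cv2.convexHull((proj(m,P)*S+S/2).astype(np.int32)),v)
        return o*g
    k=k*g; c=lambda q:1-(rm(q)&k).sum()/(rm(q)|k).sum()
    b=min((minimize(c,[t,0,0],method="Nelder-Mead",options=dict(initial_simplex=[[t,0,0],[t+8,0,0],[t,4,0],[t,0,4]],xatol=.1,fatol=1e-4)) for t in(0,15,30)),key=lambda b:b.fun)
    print("tilt",b.x.round(1),"cost",round(b.fun,3))
    th=np.radians(b.x[0]); d=np.array([93.5,-53]); print("tip in stand",instand(p)[[0,2]]+[d[0]*np.cos(th)-d[1]*np.sin(th)+b.x[1],d[0]*np.sin(th)+d[1]*np.cos(th)+b.x[2]])
    im=im.copy(); o=cv2.resize(rm(b.x),(640,400)); im[cv2.morphologyEx(o,cv2.MORPH_GRADIENT,np.ones((3,3)))>0]=[255,0,0]; cv2.imwrite(f"pics/{save}o.png",im[:,:,::-1])
E
python3 - <<'E'
from h import *
p,a,_,s=pose(); print(s["time"],instand(p),a,s["ft_force"])
tilt2("w7")
E
```

```text
9.5333 [-147.42167721    2.355964    218.89608877] -97.6130025534141 [ 0.37806214  0.43839179 -2.67513499]
tilt [30.4  2.6  5.9] cost 0.064
tip in stand [-37.34474184 226.37245878]
```

View pics/w7o.png

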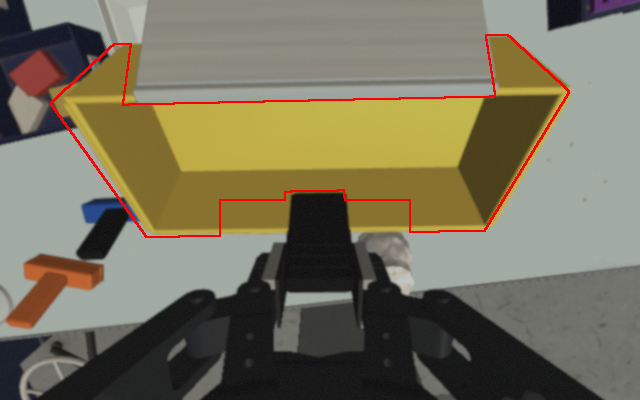

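Run:
```python
from h import *
q=np.load("pics/w7.npy",allow_pickle=True).item(); m,p,a=q["m"],q["p"],q["a"]
for pts,uv in(([(37.5,85,48),(37.5,-85,48),(-37.5,85,48),(-37.5,-85,48)],[(62,100),(568,92),(147,234),(486,231)]),
 ([(37.5,85,48),(37.5,-85,48),(-37.5,85,48),(-37.5,-85,48),(37.5,60,50),(37.5,-60,50)],[(62,100),(568,92),(147,234),(486,231),(136,95),(495,91)])):
    Rw,t,e=pnp(m,pts,uv)
    print(e,R.from_matrix(Rw).as_euler("ZYX",degrees=True),"piv-TCP stand",instand(Rw@[-38,0,66]+t)-instand(p),"tip",instand(Rw@[55.5,0,13]+t),"tip-tcp",instand(Rw@[55.5,0,13]+t)-instand(p))
```

```text
2.471395756823796 [ -6.7187431  -28.88720129  -0.16160252] piv-TCP stand [ 2.55176068 -1.02743145  5.11359075] tip [-37.40095339   1.70659888 222.77314044] tip-tcp [110.02072382  -0.64936512   3.87705168]
3.938828257618738 [ -7.08421552 -27.89192118   0.464702  ] piv-TCP stand [ 3.01544    -1.55024328  5.59970582] tip [-36.97460685   1.07767    221.39404638] tip-tcp [110.44707035  -1.278294     2.49795762]
```

Run:
```python
from h import *
A=-97.6
plan([(*W(-165,1),205,A,0,20),(*W(-165,1),129,A,0,25),(*W(-145,1),129,A,0,10)])
```

```text
-8.9 0.8 6.9 -0 0; -9 0.7 6.9 -0 0; 0 0 19 -0 0; 0 0 19 -0 0; 0 0 19 -0 0; 0 0 19 -0 0; 6.7 -0.1 -0 -0 0; 6.7 -0 -0 -0 0; 6.6 -0.1 -0 -0 0
end [540.3  10.6 129. ] -97.6
```

Emit:
{"method": "servo_tool", "body": {
  "steps": "-9 0.8 7 0 0; -9 0.7 7 0 0; 0 0 19 0 0; 0 0 19 0 0; 0 0 19 0 0; 0 0 19 0 0; 0 0 0 0 0; 0 0 0 0 0"
}}

```text
time: 10.25
tcp_pos: [519.8, 12.5, 128.0]
ee_rot: [0.001, 0.998, -0.067, -0.001]
ft_force: [0.8, 0.9, -0.9]
grip_width: 0.364
finger_force: 66.6
```

Emit:
{"method": "servo_tool", "body": {
  "steps": "7 0 0 0 0; 7 0 0 0 0; 6 0 0 0 0; 5 0 0 0 0; 0 0 0 0 0; 0 0 0 0 0"
}}

```text
time: 10.75
tcp_pos: [545.3, 9.2, 128.7]
ee_rot: [0.0, 0.998, -0.067, 0.0]
ft_force: [-0.4, 0.2, -1.9]
grip_width: 0.353
finger_force: 66.6
```

Run:
```python
from h import *
p,a,_,s=pose(); print(s["time"],instand(p),a,s["ft_force"])
tilt2("w8")
```

```text
10.75 [-139.85940481    0.30498743  128.72280975] -97.65810234504964 [-0.4429939   0.15080727 -1.89766983]
tilt [29.6  2.3  4.3] cost 0.067
tip in stand [-30.11951313 133.14083578]
```

Emit:
{"method": "servo_tool", "body": {
  "steps": "4 0 0 0 0; 4 0 0 0 0; 3 0 0 0 0; 0 0 0 0 0; 0 0 0 0 0"
}}

```text
time: 11.22
tcp_pos: [555.9, 8.0, 128.5]
ee_rot: [0.0, 0.998, -0.067, -0.0]
ft_force: [-0.1, 0.2, -2.7]
grip_width: 0.358
finger_force: 66.6
```

Emit:
{"method": "servo_tool", "body": {
  "steps": "2 0 1 0 0; 1 0 1 0 0; 0 0 0 0 0; 0 0 0 0 0",
  "squeeze": 30
}}

```text
time: 11.55
tcp_pos: [557.8, 8.0, 125.9]
ee_rot: [-0.0, 0.998, -0.067, -0.001]
ft_force: [-3.5, 1.4, -3.1]
grip_width: 0.359
finger_force: 66.6
```

Run:
```python
from h import *
p,a,_,s=pose(); print(s["time"],instand(p),a,s["ft_force"])
tilt2("w9")
```

```text
11.55 [-127.34590623    0.59190968  125.90856912] -97.63271793724881 [-3.47847518  1.35851489 -3.05780641]
tilt [28.9  2.2  4.2] cost 0.068
tip in stand [-17.6832865  128.89696049]
```

Emit:
{"method": "servo_tool", "body": {
  "steps": "2 0 -1 0 0; 2 0 -1.5 0 0; 2 0 -2 0 0; 2 0 -2 0 0; 0 0 0 0 0"
}}

```text
time: 12.02
tcp_pos: [559.7, 8.1, 130.0]
ee_rot: [-0.001, 0.998, -0.066, -0.008]
ft_force: [-25.3, 5.8, -0.1]
grip_width: 0.356
finger_force: 67.1
```

Run:
```python
from h import *
p,a,_,s=pose(); print(s["time"],instand(p),a,s["ft_force"])
tilt2("w10")
```

```text
12.0167 [-125.43104293    0.93176296  130.04063047] -97.62448400994055 [-25.32422074   5.84082738  -0.12647915]
tilt [26.4  1.5  4.7] cost 0.072
tip in stand [-16.56834735 128.91938881]
```

Emit:
{"method": "servo_tool", "body": {
  "steps": "0 0 0 0 0.3; 0 0 0 0 0.3",
  "squeeze": 25
}}

```text
time: 12.23
tcp_pos: [559.7, 8.1, 129.9]
ee_rot: [-0.001, 0.998, -0.066, -0.008]
ft_force: [-25.3, 4.9, 1.2]
grip_width: 0.355
finger_force: 67.1
```

Run:
```python
from h import *
p,a,_,s=pose(); print(s["time"],instand(p),a,s["ft_force"],s["finger_force"],s["grip_width"])
tilt2("w11")
```

```text
12.2333 [-125.45205774    0.94040459  129.8841273 ] -97.62520787013105 [-25.26088733   4.93782264   1.22050734] 67.0862603187561 0.3546053349550061
tilt [26.5  1.6  4.6] cost 0.073
tip in stand [-16.53745356 128.80842971]
```

Emit:
{"method": "servo_tool", "body": {
  "steps": "0 0 -3 0 0; 1 0 -3 0 0; 1 0 -3 0 0; 1 0 -3 0 0; 0 0 0 0 0"
}}

```text
time: 12.7
tcp_pos: [567.8, 6.9, 144.4]
ee_rot: [-0.0, 0.998, -0.066, -0.002]
ft_force: [-9.1, 2.1, -2.7]
grip_width: 0.359
finger_force: 66.9
```

Run:
```python
from h import *
p,a,_,s=pose(); print(s["time"],instand(p),a,s["ft_force"],s["finger_force"],s["grip_width"])
tilt2("w12")
```

```text
12.7 [-117.27980803    0.72829424  144.44280559] -97.58317708807745 [-9.07047748  2.09030756 -2.72230176] 66.86168789863586 0.3588478671187612
tilt [19.  -2.4  4.3] cost 0.069
tip in stand [-14.0542846  129.07195956]
```

Emit:
{"method": "servo_tool", "body": {
  "steps": "2 0 -2 0 0; 2 0 -2 0 0; 2 0 -2 0 0; 2 0 -1 0 0; 0 0 0 0 0"
}}

```text
time: 13.17
tcp_pos: [571.4, 6.4, 148.8]
ee_rot: [-0.0, 0.998, -0.066, -0.008]
ft_force: [-22.6, 4.1, -2.5]
grip_width: 0.359
finger_force: 66.7
```

Run:
```python
from h import *
p,a,_,s=pose(); print(s["time"],instand(p),a,s["ft_force"],s["finger_force"],s["grip_width"])
tilt2("w13")
```

```text
13.1667 [-113.66781345    0.64574583  148.82483763] -97.56453872394452 [-22.59547142   4.11282791  -2.52383688] 66.74517273902893 0.3591456681485536
tilt [11.4 -4.   9.2] cost 0.069
tip in stand [-15.54086684 124.4895077 ]
```

Emit:
{"method": "servo_tool", "body": {
  "steps": "2 0 -1 0 0; 2 0 -1 0 0; 1 0 -1 0 0; 1 0 0 0 0; 0 0 0 0 0"
}}

```text
time: 13.63
tcp_pos: [574.0, 6.0, 150.4]
ee_rot: [-0.001, 0.998, -0.066, -0.011]
ft_force: [-35.4, 6.1, 0.7]
grip_width: 0.355
finger_force: 66.6
```

Run:
```python
from h import *
p,a,_,s=pose(); print(s["time"],instand(p),a,s["ft_force"],s["finger_force"],s["grip_width"])
tilt2("w14")
```

```text
13.6333 [-111.00332808    0.57120076  150.44336803] -97.54717942682048 [-35.40076339   6.05215775   0.71311905] 66.62973046302795 0.35473386198883533
tilt [ 7.8 -5.1 11. ] cost 0.062
tip in stand [-16.22106142 121.69220124]
```

```bash
cat >> h.py <<'E'
def prof(save,dzs=(0,3,6,9)):
    """edge-based fit: tilt & dx for fixed dz, using mask IoU; also free yaw and dy"""
    q=np.load(f"pics/{save}.npy",allow_pickle=True).item(); m,p,a=q["m"],q["p"],q["a"]; im=cv2.imread(f"pics/{save}.png")[:,:,::-1].copy()
    k=cv2.resize(ymask(im),None,fx=S,fy=S); g=np.ones_like(k); g[250*S:,:]=0; g[200*S:,220*S:410*S]=0; k=k*g
    for dz in dzs:
        def rm(q):
            th=np.radians(q[0]); ya=np.radians(a+91.3+q[3]); o=np.zeros_like(k)
            for h,v in((TRAY[0],1),(STRIP,0),(TAB,0)):
                P=h-[-38,0,66]; P=np.c_[P[:,0]*np.cos(th)-P[:,2]*np.sin(th),P[:,1],P[:,0]*np.sin(th)+P[:,2]*np.cos(th)]
                P=place(P,0,0,ya)+p+np.array([np.cos(ya),np.sin(ya),0])*q[1]+np.array([-np.sin(ya),np.cos(ya),0])*q[2]+[0,0,dz]
                cv2.fillConvexPoly(o,cv2.convexHull((proj(m,P)*S+S/2).astype(np.int32)),v)
            return o*g
        c=lambda q:1-(rm(q)&k).sum()/(rm(q)|k).sum(); t=10
        b=minimize(c,[t,0,0,0],method="Nelder-Mead",options=dict(initial_simplex=[[t,0,0,0],[t+6,0,0,0],[t,4,0,0],[t,0,4,0],[t,0,0,2]],xatol=.1,fatol=1e-4))
        print(save,"dz",dz,b.x.round(1),round(b.fun,4))
E
python3 - <<'E'
from h import *
p,a,_,_=None,None,None,None
q=np.load("pics/w3.npy",allow_pickle=True).item()
np.save("pics/w3b.npy",dict(m=q,p=np.array([507.37,-296.93,186.5]),a=-68.04),allow_pickle=True)
import shutil; shutil.copy("pics/w3.png","pics/w3b.png")
prof("w3b"); prof("w14"); prof("w7",(0,3,6))
E
```

```text
w3b dz 0 [ 4.  -2.8 -1.7  0. ] 0.0205
w3b dz 3 [ 1.3 -2.  -2.1  0.6] 0.0244
w3b dz 6 [-2.5 -0.8 -1.8  0.2] 0.029
w3b dz 9 [-6.   0.8 -1.6 -0. ] 0.0354
w14 dz 0 [17.3 -5.  -1.5 -1.1] 0.0697
w14 dz 3 [15.7 -5.1 -1.7 -1.1] 0.0416
w14 dz 6 [13.2 -5.2 -1.8 -1. ] 0.0265
w14 dz 9 [10.4 -5.2 -2.  -1. ] 0.0264
w7 dz 0 [32.8  3.6 -2.  -0.3] 0.0764
w7 dz 3 [31.1  2.8 -2.  -0.2] 0.0396
w7 dz 6 [29.5  2.3 -2.1 -0.2] 0.0276
```

Emit:
{"method": "servo_tool", "body": {
  "steps": "-4 0 0 0 0; -4 0 0 0 0; 0 0 4 0 0; 0 0 4 0 0; 0 0 2 0 0; 0 0 0 0 0"
}}

```text
time: 14.18
tcp_pos: [575.5, 5.1, 145.0]
ee_rot: [0.0, 0.998, -0.067, -0.0]
ft_force: [-4.4, 0.5, -2.0]
grip_width: 0.356
finger_force: 66.3
```

Run:
```python
from h import *
p,a,_,s=pose(); print(s["time"],instand(p),a,s["ft_force"])
tilt2("w15");prof("w15",(6,8))
```

```text
14.1833 [-109.36672005   -0.16066377  145.01355129] -97.64101035177134 [-4.3602014   0.48281138 -1.98538364]
tilt [ 6.7 -5.6  9.6] cost 0.057
tip in stand [-15.89583112 112.88629139]
w15 dz 6 [12.  -5.9 -1.9 -0.9] 0.0236
w15 dz 8 [ 9.9 -5.9 -2.  -0.8] 0.0216
```

Emit:
{"method": "servo_tool", "body": {
  "steps": "2 0 -1 0 0; 2 0 -1 0 0; 2 0 -1 0 0; 2 0 0 0 0; 0 0 0 0 0; 0 0 0 0 0"
}}

```text
time: 14.73
tcp_pos: [576.8, 4.7, 146.6]
ee_rot: [-0.001, 0.998, -0.067, -0.008]
ft_force: [-35.0, 2.4, 15.6]
grip_width: 0.357
finger_force: 68.1
```

Run:
```python
from h import *
p,a,_,s=pose(); print(s["time"],instand(p),a,s["ft_force"])
tilt2("w16");prof("w16",(6,8))
```

```text
14.7333 [-108.04478301   -0.36715006  146.63268458] -97.64411850102124 [-35.00553514   2.43900322  15.61296817]
tilt [ 3.4 -5.3 11.1] cost 0.051
tip in stand [-16.89243985 110.40477775]
w16 dz 6 [10.9 -6.  -1.8 -0.8] 0.0294
w16 dz 8 [ 8.6 -6.  -1.9 -0.7] 0.0249
```

Emit:
{"method": "servo_tool", "body": {
  "steps": "0 0 -3 0 0; 1 0 -3 0 0; 1 0 -3 0 0; 1 0 -3 0 0; 0 0 0 0 0"
}}

```text
time: 15.2
tcp_pos: [586.8, 3.8, 160.5]
ee_rot: [0.0, 0.998, -0.067, 0.0]
ft_force: [-6.2, -0.3, -1.1]
grip_width: 0.361
finger_force: 63.7
```

Run:
```python
from h import *
p,a,_,s=pose(); print(s["time"],instand(p),a,s["ft_force"])
tilt2("w17");prof("w17",(4,8,10))
```

```text
15.2 [-9.80372195e+01 -8.05404861e-02  1.60533593e+02] -97.65318654873217 [-6.15572123 -0.30263384 -1.08119308]
tilt [ -5.  -10.4  13.3] cost 0.047
tip in stand [-19.89716671 112.84270961]
w17 dz 4 [  4.9 -13.   -1.9  -0.7] 0.0479
w17 dz 8 [  1.4 -12.3  -1.9  -0.5] 0.0284
w17 dz 10 [ -0.4 -12.   -2.2  -0.7] 0.0247
```

Emit:
{"method": "servo_tool", "body": {
  "steps": "1 0 3 0 0; 2 0 3 0 0; 2 0 3 0 0; 2 0 3 0 0; 0 0 0 0 0"
}}

```text
time: 15.67
tcp_pos: [587.8, 3.7, 147.7]
ee_rot: [-0.001, 0.998, -0.067, -0.007]
ft_force: [-36.0, 4.6, 21.6]
grip_width: 0.36
finger_force: 66.0
```

Run:
```python
from h import *
p,a,_,s=pose(); print(s["time"],instand(p),a,s["ft_force"],s["grip_width"])
tilt2("w18");prof("w18",(4,8,10))
```

```text
15.6667 [-9.70034278e+01 -6.28023712e-03  1.47743942e+02] -97.66739882452397 [-35.95627125   4.57647578  21.57571334] 0.35982465625768967
tilt [ -6.2 -12.8  13.9] cost 0.045
tip in stand [-22.55342724  98.86222725]
w18 dz 4 [  5.4 -15.6  -1.8  -0.7] 0.0533
w18 dz 8 [  1.7 -15.   -1.8  -0.7] 0.0335
w18 dz 10 [ -6.  -13.5   1.3  -0.6] 0.0581
```

View pics/w18o.png

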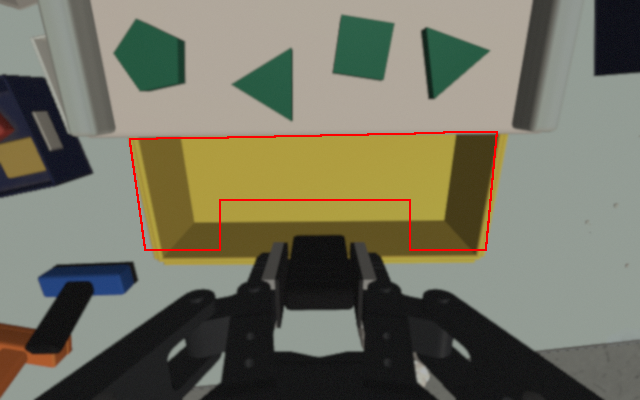

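Run:
```python
from h import *
m=np.load("pics/w18.npy",allow_pickle=True).item()["m"]
def sw(P,dx=0,dz=0): P=np.array(P,float); return np.c_[SO+P[:,:1]*SX+P[:,1:2]*SY+dx*SX,P[:,2]+dz]
pts=[(-100.5,85,136),(-100.5,-85,136),(-97.5,70,91),(-97.5,-70,91),(-105,-16,166),(-105,16,166),(-34,80,160),(-34,-80,160),(-28.5,82,91),(-28.5,-82,91)]
for dx,dz in((0,0),(-8,0),(0,12)): print(dx,dz,proj(m,sw(pts,dx,dz)).round(0).tolist())
im=cv2.imread("pics/w18.png")[:,:,::-1]; H=hsv(im); k=(H[...,0]>15)&(H[...,0]<36)&(H[...,1]>100)
for c in(180,200,440,460): r=np.where(k[:,c])[0]; print(c,r.min(),r.max(), "V edges",[int(i) for i in np.where(np.abs(np.diff(im[:,c,0].astype(int)))>12)[0]][:30])
for row in(150,200,240): q=np.where(k[row])[0]; print(row,q.min(),q.max())
```

```text
0 0 [[153.0, 260.0], [477.0, 257.0], [209.0, 222.0], [422.0, 220.0], [351.0, 301.0], [278.0, 302.0], [106.0, 138.0], [519.0, 133.0], [176.0, 114.0], [453.0, 111.0]]
-8 0 [[156.0, 273.0], [475.0, 271.0], [211.0, 233.0], [421.0, 231.0], [351.0, 317.0], [279.0, 317.0], [110.0, 158.0], [516.0, 154.0], [178.0, 128.0], [452.0, 125.0]]
0 12 [[141.0, 272.0], [489.0, 269.0], [203.0, 229.0], [429.0, 227.0], [354.0, 320.0], [274.0, 320.0], [84.0, 142.0], [540.0, 137.0], [166.0, 115.0], [462.0, 112.0]]
180 137 264 V edges [37, 38, 39, 40, 82, 83, 84, 85, 256, 257, 258, 295, 296, 297, 298, 339, 340, 341, 342, 348, 349, 350, 351]
200 137 264 V edges [221, 222, 256, 257, 258, 287, 288, 289, 290, 377, 378, 379, 380, 384, 385, 397, 398]
440 135 262 V edges [30, 31, 32, 33, 91, 92, 93, 94, 218, 219, 220, 254, 255, 256, 287, 288, 289, 290, 380, 381, 382]
460 136 261 V edges [37, 38, 39, 40, 73, 74, 75, 76, 77, 132, 133, 134, 253, 254, 255, 297, 298, 299, 300, 341, 342, 343, 344, 345, 351, 352, 353, 354, 355]
150 0 504
200 142 494
240 151 486
```

Emit:
{"method": "servo_tool", "body": {
  "steps": "-3 0 0 0 0; -3 0 0 0 0; 0 0 0 0 0; 0 0 0 0 0"
}}

```text
time: 16.05
tcp_pos: [587.4, 3.9, 148.3]
ee_rot: [-0.0, 0.998, -0.066, -0.0]
ft_force: [-7.6, 0.4, -0.1]
grip_width: 0.363
finger_force: 63.7
```

Emit:
{"method": "servo_tool", "body": {
  "steps": "0 0 0 0 0.6; 0 0 0 0 0.7; 0 0 0 0 0.7; 0 0 0 0 0.7"
}}

```text
time: 16.38
tcp_pos: [588.6, 3.7, 148.7]
ee_rot: [0.0, 0.998, -0.067, 0.001]
ft_force: [0.7, 0.7, -0.1]
grip_width: 0.698
finger_force: 0.0
```

```bash
cat >> h.py <<'E'
def traychk(save):
    m=bot.camera_model("wrist"); p,a,_,s=pose(); im=bot.grab_frame("wrist"); cv2.imwrite(f"pics/{save}.png",im[:,:,::-1]); np.save(f"pics/{save}.npy",dict(m=m,p=p,a=a),allow_pickle=True)
    print(s["time"],instand(p).round(1),s["ft_force"].round(1),s["finger_force"],s["grip_width"])
    def sw(P): P=np.array(P,float); return np.c_[SO+P[:,:1]*SX+P[:,1:2]*SY,P[:,2]]
    print("pred outer L,R, floor L,R, plate edge L,R",proj(m,sw([(-100.5,60,136),(-100.5,-60,136),(-97.5,60,91),(-97.5,-60,91),(-34,60,160),(-34,-60,160),(-100.5,85,136),(-100.5,-85,136)])).round(1).tolist())
    H=hsv(im); k=(H[...,0]>15)&(H[...,0]<36)&(H[...,1]>100)
    for c in proj(m,sw([(-100.5,60,136),(-100.5,-60,136)]))[:,0]:
        c=int(c); r=np.where(k[:,c])[0]; print(c,"yellow",r.min(),r.max(),"edges",[int(i) for i in np.where(np.abs(np.diff(im[:,c,0].astype(int)))>10)[0]])
    for row in(200,230): q=np.where(k[row,100:])[0]+100; print(row,q.min(),q.max())
E
python3 -c "
from h import *
traychk('w19')"
```

```text
16.3833 [-96.3   0.  148.7] [ 0.7  0.7 -0.1] 0.0 0.6976332566298894
pred outer L,R, floor L,R, plate edge L,R [[201.5, 260.5], [428.9, 258.4], [225.1, 223.8], [406.5, 222.1], [159.8, 137.9], [465.3, 134.8], [154.5, 260.9], [476.2, 257.9]]
201 yellow 138 265 edges [223, 224, 225, 257, 258, 259, 265, 287, 288, 289, 290, 349, 389, 397, 398]
428 yellow 136 263 edges [30, 31, 32, 33, 98, 99, 100, 101, 102, 221, 222, 223, 255, 256, 257, 281, 282, 283, 284]
200 143 492
230 150 487
```

Emit:
{"method": "servo_tool", "body": {
  "steps": "0 0 -10 0 0.8; 0 0 -15 0 0.8; 0 0 -25 0 0.8; 0 0 -25 0 0.8; 0 0 -25 0 0.8; 0 0 0 0 0.8; 0 0 0 0 0.8"
}}

```text
time: 17.02
tcp_pos: [588.6, 3.5, 250.4]
ee_rot: [-0.0, 0.998, -0.067, 0.002]
ft_force: [0.3, 0.6, -0.9]
grip_width: 0.801
finger_force: 0.0
```

```bash
cat >> h.py <<'E'
def home(save,views):
    """fit tray x,z,pitch,y in the stand frame from front rim + tab outlines in scene/top pictures via IoU, plate occluding"""
E
python3 - <<'E'
from h import *
traychk("w20")
for n in("scene","top"):
    im=bot.grab_frame(n); cv2.imwrite(f"pics/{n}2.png",im[:,:,::-1]); m=bot.camera_model(n)
    H=hsv(im); k=((H[...,0]>15)&(H[...,0]<36)&(H[...,1]>100)).astype(np.uint8)
    c=proj(m,[(*W(-80,0),130)])[0].astype(int); w=np.zeros_like(k); w[c[1]-30:c[1]+45,c[0]-50:c[0]+50]=1; k=k*w
    k=cv2.resize(cv2.morphologyEx(k,cv2.MORPH_CLOSE,np.ones((3,3))),None,fx=S,fy=S)
    def rm(q):
        o=np.zeros_like(k); th=np.radians(q[3])
        def dr(P,v):
            P=np.array(P,float); Q=np.c_[SO+P[:,:1]*SX+P[:,1:2]*SY,P[:,2]]; cv2.fillConvexPoly(o,cv2.convexHull((proj(m,Q)*S+S/2).astype(np.int32)),v)
        def tr(h): return np.c_[h[:,0]*np.cos(th)-h[:,2]*np.sin(th),h[:,1],h[:,0]*np.sin(th)+h[:,2]*np.cos(th)]+[q[0],q[1],q[2]]
        dr(tr(TRAY[0]),1); dr(tr(TAB),0); dr(box(-34,68,-82,82,152,160),0); return o
    cst=lambda q:1-(rm(q)&k).sum()/(rm(q)|k).sum()
    q0=np.array([-63,0,88,0.]); b=minimize(cst,q0,method="Nelder-Mead",options=dict(initial_simplex=[q0,q0+[5,0,0,0],q0+[0,5,0,0],q0+[0,0,6,0],q0+[0,0,0,8]],xatol=.1,fatol=1e-4))
    print(n,k.sum()/16,"home cost",cst(q0),b.x.round(1),b.fun)
E
```

```text
17.0167 [-9.620e+01 -1.000e-01  2.504e+02] [ 0.3  0.6 -0.9] 0.0 0.8005866526604192
pred outer L,R, floor L,R, plate edge L,R [[244.7, 202.4], [388.0, 201.1], [254.9, 185.5], [378.4, 184.3], [229.6, 122.6], [400.3, 120.9], [214.9, 202.7], [417.9, 200.8]]
244 yellow 123 206 edges [68, 69, 70, 71, 92, 93, 94, 95, 184, 185, 186, 200, 201, 202, 247, 248, 249, 250, 294, 295, 297, 298, 299, 327, 328, 355, 356]
388 yellow 122 204 edges [69, 70, 71, 72, 91, 92, 93, 94, 95, 183, 184, 185, 199, 200, 266, 292, 293, 294, 319, 320, 321, 363]
200 216 421Traceback (most recent call last):
  File "<stdin>", line 2, in <module>
  File "h.py", line 126, in traychk
    for row in(200,230): q=np.where(k[row,100:])[0]+100; print(row,q.min(),q.max())
                                                                   ~~~~~^^
    return umr_minimum(a, axis, None, out, keepdims, initial, where)
ValueError: zero-size array to reduction operation minimum which has no identity
```

Run:
```python
from h import *
q=np.load("pics/w20.npy",allow_pickle=True).item(); V=[("wrist",q["m"],cv2.imread("pics/w20.png")[:,:,::-1].copy())]
for n in("scene","top"):
    im=bot.grab_frame(n); cv2.imwrite(f"pics/{n}2.png",im[:,:,::-1]); V.append((n,bot.camera_model(n),im))
for n,m,im in V:
    H=hsv(im); k=((H[...,0]>15)&(H[...,0]<36)&(H[...,1]>100)).astype(np.uint8)
    c=proj(m,[(*W(-80,0),130)])[0].astype(int); w=np.zeros_like(k); r=(130,130) if n=="wrist" else (35,50)
    w[max(0,c[1]-r[0]):c[1]+r[0],c[0]-r[1]:c[0]+r[1]]=1; k=k*w
    if n=="wrist": k[:100]=0
    k=cv2.resize(cv2.morphologyEx(k,cv2.MORPH_CLOSE,np.ones((3,3))),None,fx=S,fy=S)
    def rm(q):
        o=np.zeros_like(k); th=np.radians(q[3])
        def dr(P,v):
            P=np.array(P,float); Q=np.c_[SO+P[:,:1]*SX+P[:,1:2]*SY,P[:,2]]; cv2.fillConvexPoly(o,cv2.convexHull((proj(m,Q)*S+S/2).astype(np.int32)),v)
        def tr(h): return np.c_[h[:,0]*np.cos(th)-h[:,2]*np.sin(th),h[:,1],h[:,0]*np.sin(th)+h[:,2]*np.cos(th)]+[q[0],q[1],q[2]]
        dr(tr(TRAY[0]),1); dr(tr(TAB),0); dr(box(-34,68,-82,82,152,160),0); return o
    cst=lambda q:1-(rm(q)&k).sum()/(rm(q)|k).sum()
    q0=np.array([-63,0,88,0.]); b=minimize(cst,q0,method="Nelder-Mead",options=dict(initial_simplex=[q0,q0+[5,0,0,0],q0+[0,5,0,0],q0+[0,0,6,0],q0+[0,0,0,8]],xatol=.1,fatol=1e-4))
    print(n,k.sum()/16,"home cost",round(cst(q0),3),b.x.round(1),round(b.fun,3))
    for dz in(-6,-3,0,3,6,10): print("  dz",dz,round(cst(q0+[0,0,dz,0]),3),end="")
    print()
```

```text
wrist 17408.5 home cost 0.074 [-63.9  -1.9  92.8   1.7] 0.019
  dz -6 0.115  dz -3 0.094  dz 0 0.074  dz 3 0.061  dz 6 0.052  dz 10 0.041
scene 1391.0625 home cost 0.264 [-60.2   2.5  80.6   7.8] 0.213
  dz -6 0.222  dz -3 0.238  dz 0 0.264  dz 3 0.303  dz 6 0.339  dz 10 0.38
top 966.1875 home cost 0.608 [-61.3  -3.3  80.1  -9.1] 0.599
  dz -6 0.621  dz -3 0.611  dz 0 0.608  dz 3 0.615  dz 6 0.623  dz 10 0.629
```

Emit:
{"method": "servo_tool", "body": {
  "steps": "-6 0 25 0 0; 0 0 20 0 0; 0 0 10 0 0; 0 0 5 0 0; 0 0 5 0 0; 0 0 0 0 0; 0 0 0 0 0; 0 0 0 0 0; 0 0 0 0 0"
}}

```text
time: 17.92
tcp_pos: [582.1, 4.5, 183.9]
ee_rot: [-0.0, 0.998, -0.067, 0.001]
ft_force: [0.2, 0.3, -0.1]
grip_width: 0.002
finger_force: 0.0
```

Emit:
{"method": "servo_tool", "body": {
  "steps": "0 0 2 0 0; 0 0 2 0 0; 0 0 0 0 0"
}}

```text
time: 18.17
tcp_pos: [581.4, 4.7, 178.7]
ee_rot: [0.0, 0.998, -0.067, -0.0]
ft_force: [0.5, 0.0, -0.6]
grip_width: 0.003
finger_force: 0.0
```

Emit:
{"method": "servo_tool", "body": {
  "steps": "0 0 2 0 0; 0 0 2 0 0; 0 0 0 0 0"
}}

```text
time: 18.42
tcp_pos: [581.3, 4.7, 174.5]
ee_rot: [0.0, 0.998, -0.067, -0.0]
ft_force: [0.6, -0.6, -0.3]
grip_width: -0.002
finger_force: 0.0
```

Emit:
{"method": "servo_tool", "body": {
  "steps": "0 0 1 0 0; 0 0 0 0 0"
}}

```text
time: 18.58
tcp_pos: [581.5, 4.6, 173.9]
ee_rot: [0.0, 0.998, -0.067, -0.0]
ft_force: [-0.5, -0.1, -0.2]
grip_width: 0.003
finger_force: 0.0
```

Emit:
{"method": "servo_tool", "body": {
  "steps": "0 0 1 0 0; 0 0 0 0 0"
}}

```text
time: 18.75
tcp_pos: [581.6, 4.6, 173.0]
ee_rot: [0.0, 0.998, -0.067, 0.0]
ft_force: [-0.1, 0.4, 1.0]
grip_width: 0.006
finger_force: 0.3
```

Emit:
{"method": "servo_tool", "body": {
  "steps": "0 0 1 0 0; 0 0 0 0 0"
}}

```text
time: 18.92
tcp_pos: [581.6, 4.6, 172.7]
ee_rot: [-0.0, 0.998, -0.067, 0.0]
ft_force: [-2.7, 0.1, 7.0]
grip_width: 0.004
finger_force: 3.1
```

Emit:
{"method": "servo_tool", "body": {
  "steps": "0 0 1 0 0; 0 0 0 0 0"
}}

```text
time: 19.08
tcp_pos: [581.5, 4.6, 172.4]
ee_rot: [-0.0, 0.998, -0.067, 0.0]
ft_force: [-6.3, 1.1, 11.7]
grip_width: -0.004
finger_force: 6.1
```

Run:
```python
from h import *
plan([(580,5,270,-97.6,0),(455,235,280,-97.6,1)],smax=36)
```

```text
-1 -0 -33 -0 0; -0 -0 -32 -0 0; -1 -0 -33 -0 0; -19 -26 -1 -0 1; -19 -27 -1 -0 1; -19 -26 -1 -0 1; -19 -27 -1 -0 1; -20 -26 -1 -0 1; -19 -27 -2 -0 1; -20 -26 -1 -0 1
-19 -27 -2 -0 1
end [455.1 235.5 280.4] -97.6
```

Emit:
{"method": "servo_tool", "body": {
  "steps": "-1 0 -33 0 0; 0 0 -32 0 0; -1 0 -33 0 0; -19 -26 -1 0 1; -19 -27 -1 0 1; -19 -26 -1 0 1; -19 -27 -1 0 1; -20 -26 -1 0 1; -19 -27 -2 0 1; -20 -26 -1 0 1"
}}

```text
time: 19.92
tcp_pos: [469.5, 207.5, 277.4]
ee_rot: [-0.0, 0.998, -0.067, 0.0]
ft_force: [0.8, 0.7, -0.4]
grip_width: 0.981
finger_force: 0.0
```

Emit:
{"method": "servo_tool", "body": {
  "steps": "-19 -27 -2 0 1; 0 0 0 0 1; 0 0 0 0 1; 0 0 0 0 1"
}}

```text
time: 20.25
tcp_pos: [455.4, 235.0, 279.1]
ee_rot: [0.0, 0.998, -0.067, 0.0]
ft_force: [0.4, -0.9, -0.4]
grip_width: 1.0
finger_force: 0.0
```

```bash
cat >> h.py <<'E'
def wshot(save):
    m=bot.camera_model("wrist"); p,a,_,s=pose(); im=bot.grab_frame("wrist"); cv2.imwrite(f"pics/{save}.png",im[:,:,::-1]); np.save(f"pics/{save}.npy",dict(m=m,p=p,a=a),allow_pickle=True)
    print(round(s["time"],2),p.round(1),round(a,1)); return m,im
def cc(k):
    n,l,st,c=cv2.connectedComponentsWithStats(k.astype(np.uint8)); return [(st[i],c[i],l==i) for i in range(1,n) if st[i,4]>60]
E
python3 - <<'E'
from h import *
m,im=wshot("w21"); H=hsv(im)
for nm,k,z in(("blue",(H[...,0]>100)&(H[...,0]<125)&(H[...,1]>150)&(H[...,2]>60),20),("orange",(H[...,0]<14)&(H[...,1]>150)&(H[...,2]>90),20)):
    for st,c,l in cc(k): print(nm,st,c.round(0),onz(m,c,z).round(0), "rect",cv2.minAreaRect(np.argwhere(l)[:,::-1].astype(np.float32)))
k=(H[...,0]>100)&(H[...,0]<125)&(H[...,1]>150)&(H[...,2]>60)
st,c,l=max(cc(k),key=lambda t:t[0][4]*(np.linalg.norm(onz(m,t[1],20)[0,:2]-[520,240])<60)); 
l=cv2.morphologyEx(l.astype(np.uint8),cv2.MORPH_CLOSE,np.ones((9,9)))
x0=onz(m,c,20)[0]; 
for z0 in(0,): print("fit",fit([(m,l)],[box(-12,12,-40,40,3,26)],(x0[0],x0[1],0)))
# dark grip pixels near
d=(im.max(2)<45); 
for st,c,q in cc(d): print("dark",st,c.round(0),onz(m,c,55).round(0))
for t in("scraper",):
    for r in bot.trace(t,"wrist"): print(r["confidence"],r["bbox"])
E
```

```text
20.25 [455.4 235.  279.1] -97.6
blue [274  98  65  20 834] [306. 106.] [[526. 239.  20.]] rect ((306.0771484375, 107.1592025756836), (17.515947341918945, 63.791500091552734), 87.33700561523438)
orange [ 207  159   64   52 1780] [235. 180.] [[448. 344.  20.]] rect ((235.29403686523438, 186.98773193359375), (63.123329162597656, 48.34455871582031), 11.0035400390625)
fit (array([ 5.24947332e+02,  2.37696028e+02, -8.65751865e-02]), np.float64(0.4143375199009376))
dark [139   0  26  42 601] [152.  20.] [[632. 382.  55.]]
dark [212   0  10  26  82] [217.  12.] [[630. 314.  55.]]
dark [549   0  70  11 547] [576.   4.] [[590. -49.  55.]]
dark [ 157    5  164   44 1331] [241.  27.] [[613. 292.  55.]]
dark [295 103  22  35 689] [305. 120.] [[512. 240.  55.]]
dark [ 18 203  27  44 562] [ 33. 224.] [[434. 593.  55.]]
dark [ 361  226   42  103 1263] [381. 284.] [[293. 172.  55.]]
dark [133 252  23  22 287] [143. 260.] [[367. 471.  55.]]
dark [    0   254   634   146 43162] [305. 355.] [[192. 287.  55.]]
dark [104 261  38  40 645] [120. 280.] [[343. 510.  55.]]
0.63 [205.8, 155.9, 68.3, 57.4]
0.62 [510.8, 124.9, 84.9, 57.5]
0.57 [272.6, 93.8, 71.1, 45.8]
```

Run:
```python
from h import *
plan([(510,239.5,150,-95,1),(510,239.5,80,-95,1,24),(510,239.5,47,-95,1,11)],smax=36)
```

```text
13 -3 32 -0.7 1; 13 -3 32 -0.7 1; 14 -3 33 -0.7 1; 13 -3 32 -0.7 1; 0 0 23 0 1; 0 0 24 0 1; 0 0 23 0 1; 0 0 8.3 0 1; 0 0.1 8.3 0 1; 0 0 8.3 0 1
0.1 0.1 8.2 0 1
end [510.  239.5  47. ] -95.0
```

Emit:
{"method": "servo_tool", "body": {
  "steps": "13 -3 32 -0.7 1; 13 -3 32 -0.7 1; 14 -3 33 -0.7 1; 13 -3 32 -0.7 1; 0 0 20 0 1; 0 0 20 0 1; 0 0 0 0 1; 0 0 0 0 1"
}}

```text
time: 21.02
tcp_pos: [509.2, 239.7, 109.6]
ee_rot: [0.001, 0.999, -0.043, -0.001]
ft_force: [1.1, 0.2, 0.0]
grip_width: 1.0
finger_force: 0.0
```

Run:
```python
from h import *
m,im=wshot("w22"); H=hsv(im)
k=(H[...,0]>100)&(H[...,0]<125)&(H[...,1]>130)&(H[...,2]>50)
for st,c,l in cc(k): print("blue",st,c.round(0),onz(m,c,26).round(0),cv2.minAreaRect(np.argwhere(l)[:,::-1].astype(np.float32)))
for st,c,q in cc(im.max(2)<45): print("dark",st,c.round(0))
print("pred grip pts",proj(m,[(510,239.5,58),(497,240,82),(519,239,35)]).round(0).tolist(),"block corners",proj(m,place(box(-12,12,-40,40,26,26)[::2],526,239,-.087)).round(0).tolist())
sub=im[60:300,180:460];
```

```text
21.02 [509.2 239.7 109.6] -95.0
blue [ 261  167  108   34 2873] [315. 182.] [[529. 239.  26.]] ((314.4999694824219, 183.49998474121094), (106.99998474121094, 32.99999237060547), 0.0)
dark [  17    0  338   80 8274] [146.  41.]
dark [ 293  180   42   79 3012] [314. 220.]
dark [    3   256   632   144 41580] [319. 357.]
pred grip pts [[316.0, 223.0], [317.0, 259.0], [316.0, 199.0]] block corners [[369.0, 202.0], [260.0, 202.0], [371.0, 170.0], [258.0, 170.0]]
```

Emit:
{"method": "servo_tool", "body": {
  "steps": "1 0 20 0 1; 0 0 20 0 1; 0 0 12 0 1; 0 0 10 0 1; 0 0 0 0 1; 0 0 0 0 0; 0 0 0 0 0; 0 0 0 0 0; 0 0 0 0 0; 0 0 0 0 0",
  "squeeze": 80
}}

```text
time: 21.9
tcp_pos: [510.5, 241.5, 48.7]
ee_rot: [-0.0, 0.999, -0.042, 0.0]
ft_force: [-1.5, 1.0, -0.0]
grip_width: 0.303
finger_force: 15.3
```

Emit:
{"method": "servo_tool", "body": {
  "steps": "0 0 0 0 0; 0 0 -10 0 0; 0 0 -20 0 0; 0 0 -30 0 0; 0 0 -30 0 0; 0 0 -30 0 0; 0 0 0 0 0; 0 0 0 0 0"
}}

```text
time: 22.57
tcp_pos: [511.2, 241.6, 170.3]
ee_rot: [-0.001, 0.999, -0.042, 0.001]
ft_force: [-0.2, -0.1, -2.3]
grip_width: 0.289
finger_force: 78.9
```

Run:
```python
from h import *
m,im=wshot("w23"); H=hsv(im); s=bot.state(); print(s["ft_force"],s["grip_width"],s["finger_force"])
k=(H[...,0]>100)&(H[...,0]<125)&(H[...,1]>130)&(H[...,2]>50)
for st,c,l in cc(k): print("blue",st,c.round(0),cv2.minAreaRect(np.argwhere(l)[:,::-1].astype(np.float32)))
p,a,_,_=pose(); bz=p[2]-47
print("pred top corners",proj(m,place(box(-12,12,-40,40,26,26)[::2],p[0]+16,p[1],np.radians(a+90),bz)).round(0).tolist())
plan([(560,150,320,-97,0),(*W(30-16,36),300,-97,0),(*W(30-16,34),225,-97,0,20)])
```

```text
22.57 [511.2 241.6 170.3] -94.8
[-0.5095575  -0.01635184 -1.66900788] 0.29187026371891883 78.7926185131073
blue [ 246  189  146   48 5404] [319. 210.] ((318.5, 212.5), (47.0, 145.0), 90.0)
pred top corners [[386.0, 239.0], [241.0, 239.0], [389.0, 197.0], [238.0, 197.0]]
10 14 -25 0.4 0; 10 14 -25 0.4 0; 10 15 -25 0.3 0; 10 14 -25 0.4 0; 9 14 -26 0.3 0; 10 15 -25 0.4 0; 26 18 3 -0 0; 26 18 3 -0 0; 26 17 3 -0 0; 26 18 4 -0 0
26 17 3 -0 0; 26 18 4 -0 0; 0 0 19 -0 0; 0 1 19 -0 0; 0 0 18 -0 0; 0 1 19 -0 0
end [701.8  23.5 224.5] -97.0
```

Emit:
{"method": "servo_tool", "body": {
  "steps": "10 14 -25 0.4 0; 10 14 -25 0.4 0; 10 15 -25 0.3 0; 10 14 -25 0.4 0; 9 14 -26 0.3 0; 10 15 -25 0.4 0; 26 18 3 0 0; 26 18 3 0 0; 26 17 3 0 0; 26 18 4 0 0"
}}

```text
time: 23.45
tcp_pos: [655.2, 66.1, 304.1]
ee_rot: [0.0, 0.998, -0.061, -0.001]
ft_force: [1.1, 1.0, -0.8]
grip_width: 0.294
finger_force: 79.0
```

Emit:
{"method": "servo_tool", "body": {
  "steps": "26 17 3 0 0; 26 18 4 0 0; 0 0 19 0 0; 0 0 19 0 0; 0 0 18 0 0; 0 0 14 0 0; 0 0 0 0 0; 0 0 0 0 0"
}}

```text
time: 24.12
tcp_pos: [701.1, 25.7, 226.8]
ee_rot: [0.0, 0.998, -0.061, -0.002]
ft_force: [-0.3, -0.1, -0.2]
grip_width: 0.292
finger_force: 79.0
```

Run:
```python
from h import *
m,im=wshot("w24"); H=hsv(im); p,a,_,s=pose(); print(instand(p),a,s["ft_force"])
k=(H[...,0]>100)&(H[...,0]<125)&(H[...,1]>130)&(H[...,2]>50)
for st,c,l in cc(k): print("blue",st,c.round(0),onz(m,c,p[2]-48.7+26))
g=(H[...,0]>60)&(H[...,0]<95)&(H[...,1]>90)
for st,c,l in cc(g): print("chip",st,instand(onz(m,c,166.4)[0]).round(0))
```

```text
24.12 [701.1  25.7 226.8] -97.0
[ 13.40618941  35.54500642 228.47323213] -97.03883517389029 [ 0.26569862 -1.02243489 -1.4520093 ]
blue [107   0  47  15 516] [131.   6.] [[825.75920502  91.72110656 205.77323213]]
blue [ 272    0   44   51 1761] [293.  24.] [[809.61334373  21.83130894 205.77323213]]
blue [ 168   15   48   49 1803] [191.  39.] [[809.51466042  68.63303351 205.77323213]]
blue [ 246  189  146   49 5438] [319. 210.] [[720.91106682  21.25912277 205.77323213]]
chip [380 230  29  26 534] [ -5. -18. 166.]
chip [425 235  29  28 450] [ -8. -47. 166.]
chip [273 238  21  12 110] [ -3.  59. 166.]
```

Emit:
{"method": "servo_tool", "body": {
  "steps": "0 0 8 0 0; 0 0 6 0 0; 0 0 2 0 0; 0 0 1 0 0; 0 0 0 0 0; 0 0 0 0 0"
}}

```text
time: 24.67
tcp_pos: [702.1, 25.5, 212.3]
ee_rot: [0.0, 0.998, -0.061, 0.0]
ft_force: [-0.1, 0.5, -1.9]
grip_width: 0.291
finger_force: 79.0
```

Emit:
{"method": "servo_tool", "body": {
  "steps": "0 0 1 0 0; 0 0 0 0 0"
}}

```text
time: 24.83
tcp_pos: [702.1, 25.5, 211.2]
ee_rot: [-0.0, 0.998, -0.061, 0.0]
ft_force: [-0.6, -0.5, -1.5]
grip_width: 0.295
finger_force: 79.0
```

Emit:
{"method": "servo_tool", "body": {
  "steps": "0 0 1 0 0; 0 0 0 0 0"
}}

```text
time: 25.0
tcp_pos: [702.0, 25.4, 210.0]
ee_rot: [0.0, 0.998, -0.061, -0.0]
ft_force: [-0.6, 0.5, -0.9]
grip_width: 0.296
finger_force: 79.0
```

Emit:
{"method": "servo_tool", "body": {
  "steps": "0 0 1 0 0; 0 0 0 0 0"
}}

```text
time: 25.17
tcp_pos: [702.1, 25.4, 209.1]
ee_rot: [0.0, 0.998, -0.061, 0.0]
ft_force: [-0.3, 0.6, -0.8]
grip_width: 0.293
finger_force: 79.0
```

Emit:
{"method": "servo_tool", "body": {
  "steps": "0 0 1 0 0; 0 0 0 0 0"
}}

```text
time: 25.33
tcp_pos: [702.1, 25.5, 208.9]
ee_rot: [-0.0, 0.998, -0.061, 0.0]
ft_force: [-3.0, 0.9, 4.1]
grip_width: 0.294
finger_force: 79.4
```

Emit:
{"method": "servo_tool", "body": {
  "steps": "0 0 0.5 0 0; 0 0 0 0 0"
}}

```text
time: 25.5
tcp_pos: [702.1, 25.5, 208.9]
ee_rot: [-0.0, 0.998, -0.061, 0.0]
ft_force: [-4.1, 0.9, 7.1]
grip_width: 0.295
finger_force: 80.2
```

Emit:
{"method": "servo_tool", "body": {
  "steps": "-5 0 -0.5 0 0; -6 0 0 0 0; -6 0 0 0 0; -6 0 0 0 0; -6 0 0 0 0; -5 0 0 0 0; 0 0 0 0 0"
}}

```text
time: 26.08
tcp_pos: [667.5, 29.8, 208.9]
ee_rot: [-0.0, 0.998, -0.061, 0.0]
ft_force: [-0.5, -0.3, 6.8]
grip_width: 0.293
finger_force: 80.0
```

Emit:
{"method": "servo_tool", "body": {
  "steps": "-5 0 0 0 0; -5 0 0 0 0; -5 0 0 0 0; -5 0 0 0 0; -4 0 0 0 0; 0 0 0 0 0; 0 0 0 0 0"
}}

```text
time: 26.67
tcp_pos: [644.1, 32.6, 208.8]
ee_rot: [-0.0, 0.998, -0.061, 0.0]
ft_force: [0.9, 0.5, 7.7]
grip_width: 0.29
finger_force: 80.1
```

```bash
cat >> h.py <<'E'
def chips(save):
    m,im=wshot(save); H=hsv(im); p,a,_,s=pose(); print(instand(p),a,s["ft_force"].round(1))
    k=(H[...,0]>100)&(H[...,0]<125)&(H[...,1]>130)&(H[...,2]>50); k[:150]=0
    for st,c,l in cc(k): print("blue",st,instand(onz(m,c,p[2]-48.7+26)[0]).round(1))
    g=(H[...,0]>60)&(H[...,0]<95)&(H[...,1]>90)
    for st,c,l in cc(g): print("chip",st,"plate",instand(onz(m,c,166.4)[0]).round(0),"tray",instand(onz(m,c,97)[0]).round(0))
E
python3 -c "
from h import *
chips('w25')"
```

```text
26.67 [644.1  32.6 208.8] -97.0
[-44.6465867   35.57345051 208.82966226] -97.02360914017488 [ 0.4 -0.9  8.4]
blue [ 246  189  146   48 5407] [-24.7  33.8 186.1]
chip [394 154  32  29 874] plate [ -6. -19. 166.] tray [-20. -39.  97.]
chip [445 157  34  35 657] plate [ -8. -47. 166.] tray [-24. -78.  97.]
```

Emit:
{"method": "servo_tool", "body": {
  "steps": "0 0 -18 0 0; 0 0 -18 0 0; 19 22 0 0 0; 20 23 0 0 0; 19 23 0 0 0; 0 0 0 0 0; 0 0 0 0 0"
}}

```text
time: 27.3
tcp_pos: [692.5, -44.8, 242.0]
ee_rot: [0.001, 0.998, -0.064, -0.002]
ft_force: [0.6, 0.6, -2.3]
grip_width: 0.293
finger_force: 79.0
```

```bash
python3 -c "
from h import *
chips('w26')"
```

```text
27.3 [692.5 -44.8 242. ] -97.3
[ 12.6922979  -33.2885306  242.37303487] -97.14052807522427 [ 0.8  1.6 -1.7]
blue [ 246  189  146   49 5395] [ 32.7 -37.5 219.7]
```

Emit:
{"method": "servo_tool", "body": {
  "steps": "0 -1 0 0 0; 0 0 0 0 0"
}}

```text
time: 27.52
tcp_pos: [693.4, -39.0, 243.6]
ee_rot: [-0.001, 0.998, -0.06, -0.001]
ft_force: [-0.4, 1.0, -1.5]
grip_width: 0.291
finger_force: 79.0
```

```bash
python3 -c "
from h import *
chips('w27')"
```

```text
27.52 [693.4 -39.  243.6] -96.9
[ 13.10699282 -29.64988113 243.84246235] -96.906014916226 [ 0.2  0.3 -1. ]
blue [ 246  189  146   49 5385] [ 32.9 -31.6 221.1]
```

Emit:
{"method": "servo_tool", "body": {
  "steps": "0 2 15 0 0; 0 0 10 0 0; 0 0 6 0 0; 0 0 3 0 0; 0 0 1 0 0; 0 0 0 0 0; 0 0 0 0 0"
}}

```text
time: 28.15
tcp_pos: [693.7, -42.9, 209.3]
ee_rot: [0.0, 0.998, -0.061, 0.0]
ft_force: [-0.9, -0.4, -0.8]
grip_width: 0.29
finger_force: 79.0
```

Emit:
{"method": "servo_tool", "body": {
  "steps": "0 0 0.5 0 0; 0 0 0 0 0"
}}

```text
time: 28.32
tcp_pos: [693.7, -43.1, 208.9]
ee_rot: [0.0, 0.998, -0.061, 0.0]
ft_force: [0.4, 0.3, 1.0]
grip_width: 0.29
finger_force: 79.1
```

```bash
python3 -c "
from h import *
chips('w28')"
```

```text
28.32 [693.7 -43.1 208.9] -97.0
[ 13.83514633 -33.50515665 208.96820862] -97.03498021141063 [-0.1  0.6  0.9]
blue [ 246  189  146   48 5371] [ 33.8 -35.7 186.3]
```

Emit:
{"method": "servo_tool", "body": {
  "steps": "-4 -1.2 -0.3 0 0; -6 0 0 0 0; -6 0 0 0 0; -6 0 0 0 0; -6 0 0 0 0; -6 0 0 0 0; 0 0 0 0 0"
}}

```text
time: 28.95
tcp_pos: [658.7, -37.4, 209.0]
ee_rot: [-0.0, 0.998, -0.061, -0.0]
ft_force: [0.6, 0.3, -0.8]
grip_width: 0.29
finger_force: 78.9
```

Emit:
{"method": "servo_tool", "body": {
  "steps": "-5 0 0 0 0; -5 0 0 0 0; -5 0 0 0 0; -5 0 0 0 0; -5 0 0 0 0; 0 0 0 0 0; 0 0 0 0 0"
}}

```text
time: 29.53
tcp_pos: [634.7, -34.5, 209.0]
ee_rot: [-0.0, 0.998, -0.061, -0.0]
ft_force: [-1.3, 1.3, 0.8]
grip_width: 0.291
finger_force: 79.1
```

```bash
python3 -c "
from h import *
chips('w29')"
```

```text
29.53 [634.7 -34.5 209. ] -97.0
[-45.64938555 -32.24939328 208.96961596] -97.04053491382537 [-2.3  0.3  1.2]
blue [ 246  189  146   48 5329] [-26.1 -34.3 186.3]
```

Emit:
{"method": "servo_tool", "body": {
  "steps": "10 0 -1 0 0; 12 0 0 0 0; 12 0 0 0 0; 10 -4 0 0 0; 0 0 1 0 0; 0 0 0.5 0 0; 0 0 0 0 0; 0 0 0 0 0"
}}

```text
time: 30.25
tcp_pos: [679.8, -36.0, 208.9]
ee_rot: [-0.0, 0.998, -0.061, 0.001]
ft_force: [2.7, 0.8, 2.8]
grip_width: 0.292
finger_force: 79.5
```

Emit:
{"method": "servo_tool", "body": {
  "steps": "0 0 0 0 0.5; 0 0 0 0 0.8; 0 0 0 0 1; 0 0 0 0 1; 0 0 -15 0 1; 0 0 -25 0 1; 0 0 -30 0 1; -20 -10 -20 0 1; -30 -10 -20 0 1; 0 0 0 0 1"
}}

```text
time: 31.08
tcp_pos: [630.9, -8.4, 323.5]
ee_rot: [-0.001, 0.998, -0.06, 0.003]
ft_force: [-0.3, -0.3, 0.2]
grip_width: 0.999
finger_force: 0.0
```

```bash
python3 -c "
from h import *
chips('w30')
for n in('scene','top'):
    m=bot.camera_model(n); im=bot.grab_frame(n); cv2.imwrite(f'pics/{n}3.png',im[:,:,::-1]); H=hsv(im)
    g=(H[...,0]>60)&(H[...,0]<95)&(H[...,1]>90)&(H[...,2]<140)
    nn,l,st,c=cv2.connectedComponentsWithStats(g.astype(np.uint8))
    for i in range(1,nn):
        q=instand(onz(m,c[i],95)[0])
        if st[i,4]>3 and abs(q[0])<150 and abs(q[1])<150: print(n,st[i],q.round(0))
"
```

```text
31.08 [630.9  -8.4 323.5] -96.9
[-51.92751261  -7.13410714 321.49454094] -96.92054125636588 [ 0.1  0.3 -0.8]
chip [257 165  17   9  96] plate [-37.  42. 166.] tray [-51.  54.  97.]
chip [291 165  14  11  95] plate [-37.  10. 166.] tray [-51.  15.  97.]
chip [322 165  13   8 100] plate [-37. -17. 166.] tray [-51. -19.  97.]
chip [348 165  14  11  97] plate [-38. -41. 166.] tray [-52. -49.  97.]
scene [326 193   4   2   5] [-59.  15.  95.]
scene [336 196   3   3   5] [-54. -20.  95.]
scene [343 201   2   2   4] [-58. -49.  95.]
top [295 184   4   3  10] [-48.  55.  95.]
```

Emit:
{"method": "servo_tool", "body": {
  "steps": "-30 0 -5 0 1; -30 0 -5 0 1; -30 0 0 0 1; 0 0 0 0 1; 0 0 0 0 1"
}}

```text
time: 31.65
tcp_pos: [541.9, 1.0, 327.7]
ee_rot: [-0.001, 0.998, -0.061, -0.001]
ft_force: [0.8, 0.8, -0.1]
grip_width: 1.001
finger_force: 0.0
```

```bash
python3 -c "
from h import *
m,im=wshot('w31'); H=hsv(im)
for st,c,l in cc((H[...,0]>60)&(H[...,0]<95)&(H[...,1]>90)): print('chip',st,instand(onz(m,c,94)[0]).round(0))
k=(H[...,0]>100)&(H[...,0]<125)&(H[...,1]>130)&(H[...,2]>50)
for st,c,l in cc(k): print('blue',st,instand(onz(m,c,186)[0]).round(0),cv2.minAreaRect(np.argwhere(l)[:,::-1].astype(np.float32))[1:])
def sw(P): P=np.array(P,float); return np.c_[SO+P[:,:1]*SX+P[:,1:2]*SY,P[:,2]]
print('pred',proj(m,sw([(-100.5,60,136),(-100.5,-60,136),(-97.5,60,91),(-97.5,-60,91),(-34,60,160),(-34,-60,160)])).round(1).tolist())
for c in proj(m,sw([(-100.5,60,136),(-100.5,-60,136)]))[:,0]:
    c=int(c); print(c,[int(i) for i in np.where(np.abs(np.diff(im[:,c,0].astype(int)))>10)[0]])
"
```

```text
31.65 [541.9   1.  327.7] -97.0
chip [251  74  18  18 226] [-47.  55.  94.]
chip [287  77  15  17 145] [-50.  15.  94.]
chip [320  77  14  14 193] [-48. -19.  94.]
chip [347  78  15  17 134] [-51. -48.  94.]
blue [295   0  35  14 475] [  4.  -5. 186.] ((13.0, 34.0), 90.0)
blue [370   0  24  14 309] [  4. -58. 186.] ((13.0, 23.0), 90.0)
pred [[250.5, 135.5], [367.1, 135.6], [258.4, 128.9], [361.6, 128.9], [240.3, 62.9], [374.5, 63.0]]
250 [61, 64, 79, 80, 81, 82, 84, 85, 86, 127, 128, 129, 133, 134, 135, 269, 270, 271, 362, 363, 364]
367 [15, 16, 17, 18, 19, 61, 64, 65, 127, 128, 129, 133, 134, 135, 201, 202, 208, 227, 228, 229, 256, 257, 258, 260, 261, 350]
```

```bash
python3 -c "
from station import bot
print(bot.close_job())"
```

```text
the job is handed in; nothing more can be done
None
```

I handed in the job at about 32 s of the 72 s allowed, but `close_job` returned no verdict. By my measurements the tray hangs home on the cleat, all four chips lie in it, and the scraper stands released on the plate.

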